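# Index the dividing table by one hole

### The arm

A 6-joint arm with a two-finger parallel gripper is mounted at the origin on a cart in front of the work surface, level with it; the furniture and walls round the work are solid. World frame = base frame: x ahead of the robot, y to its left, z up, the work surface at z = 0. Lengths are in m, angles in rad, forces in N, time in s.
With the tool pointing down it reaches from about 0.35 to 0.775 m from the base axis. Payload 7.3 kg.
Tool frame: the origin (TCP) lies between the finger pads; the fingertips stand 25 mm ahead of it and the grasp point (between the pads) lies 6 mm ahead of it (arm.tip_reach is the distance from the TCP to the fingertips, in m); z points along the fingers, y is the direction in which the jaws open and shut (so a half turn about z gives the same grasp; the last joint's range is limited). The gripper opens to 92 mm and grips with 3 to 60 N. Pads are 19 mm wide; open, the fingers measure 130 mm over their backs; the gripper's body (75 mm by 190 mm) begins 47 mm behind the grasp point.
Start: joints at [-1.488, 0.342, 1.524, -0, 1.275, -0.146], TCP at [0.119, -0.511, 0.219] pointing down, gripper open.
Joint ranges: [-2.53, 2.53], [-0.77, 2.02], [0.04, 2.7], [-1, 4.14], [0.28, 2.66], [-3.11, 3.11]. Speed limits (rad/s): [2.57, 2.57, 3.14, 3.14, 3.14, 3.14].

### API

Orientations are given as a unit quaternion [x, y, z, w].
In Python, from plant import status, vision, arm gives the robot as it stands.
- The arm moves only by the tool step_arm, never from a script. Its argument "deltas" is a list that holds one entry, the list of rows, each a list of 6 numbers: the shift along the tool's x, y, z in cm, then the turn, a rotation vector about the tool's x, y, z in degrees. In form: [[[tx, ty, tz, wx, wy, wz], ...]]. A call has 1 to 12 rows; each row is the pose to reach, as a shift and turn from the pose commanded when the call began, along the tool's axes at that moment; what a row does not reach only later rows make up. A row lasts 1/12 s, in which the tool goes at most 41.7 mm and 7.16 degrees, less where a joint would pass 70% of its speed; a pose out of reach is approached as far as the arm can. A call with a gripper value outside its range is refused whole. "claw" is the finger opening in cm, from 0 to 9.18, set as the call begins (left out, the last holds). The fingers move at their own pace and stop on an object; the grip force is fixed at half the most. Time passes only in rows, so rows that repeat a pose let the fingers close. It gives the time, the measured TCP pose, the force and the opening at its end, in the units of the state.
- status.read_state(): the state, without advancing time (a new reading comes with each control period).
- vision.snapshot(name): name is "scene" or "top" or "wrist"; returns a dict with "color" (420x560x3 uint8, red, green, blue), "fx", "fy", "cx", "cy" (pixels), "k1" (the pictures are not rectified: a ray, as slopes to the right and down, at radius r is drawn at 1 + k1 r^2 times it, then the intrinsics apply), "T" (4x4, takes a point from camera to world coordinates). Camera axes: x right, y up, looking along -z (the intrinsics and any distortion apply to the point x, -y, -z); pixel columns grow to the right and rows downward; lengths in m; the calibration is good to about 2 mm. A picture is of the moment at which its call begins. There is no depth.
- arm.finish_job(): hands the job in, once; it reports no verdict.
The state is a dict: "time_s": time; "qpos": joint angles; "qd": joint speeds; "tau": joint torques, N m; "eef_pos": TCP position; "tcp_rot": TCP orientation; "contact_force": force on the tool from outside, world axes, zero at the start; "moment": the same for the moment, N m; "grip_width": opening from 0.0 (shut) to 1.0 (fully open).
Only numpy, scipy, OpenCV 4.12 (cv2) and the standard library are available. Lean on these libraries where they do the work, as an engineer would, in place of code of your own. Each camera call takes 0.05 s, during which the arm holds its last target.

### The job

Advance the rotary dividing table by one hole, counter-clockwise seen from above: press the red plunger on its arm in with the fingertips, which frees the table, swing the arm round towards the next hole, and let the plunger spring all the way out so that its pin locks in that very next hole. Only push: leave the relay board and the heatsink lying in their nests on the table, leave the other things on the desk undisturbed, and finish with the hand clear of everything.

Things in the scene. Friction and masses are not known exactly. Their poses are not given: they have to be found in the camera images.
- index_table (a joint): angle (rad) of the rotary table about its vertical axis; 0 at the start (locked in the starting hole), grows counter-clockwise seen from above. Eight holes, one every 45 degrees: the next hole is at 0.785. Locked, it has about 0.025 rad of play. Unlocked it turns stiffly (0.1 to 0.35 N m of friction) and stays where it is left.
- plunger (a joint): travel (m) of the red plunger: 0 out (locked), 0.010 fully in. Spring 5 N at rest, 9 N fully in. Pressing it lifts the index pin (by a rocker) out of its hole; from 0.007 on the table is free. Between holes the pin rides on the plate: the released plunger stays in at about 0.006 and springs out by itself as the table is pushed onto a hole (at rest, within about 0.01 rad of it).
- plunger_top (a point): centre of the flat round top of the red plunger (30 mm diameter), moves with it: 88 mm above the desk when out, 78 mm when in; 70 mm from the table's axis. Pressed straight down. The collar round it (39 mm diameter) ends 73 mm above the desk, the brass pin bush 25 mm further out 72 mm. x axis: horizontal, the way it travels counter-clockwise; y: towards the table's axis; z up.
- tab_top (a point): middle of the top edge of the yellow upright push tab on the arm, 105 mm above the desk: a plate 6 mm thick, 34 mm wide along the radius, fixed to the table with its near face 28 mm counter-clockwise of the plunger's centre. A fingertip on or just over the plunger can push against it to turn the table counter-clockwise. Turns with the table; axes as for plunger_top.
- table_centre (a point): centre of the top of the steel rotary table (164 mm diameter, 54 mm above the desk), on its axis; the hub bolt rises 10 mm more. Below is the fixed aluminium plate (212 mm diameter, top 40 mm above the desk) with eight brass-lined holes 95 mm from the axis, on a blue foot fixed to the desk. Axes turn with the table; the grey arm with plunger and tab is on its -y side.
- nest_board (a point): centre of the floor of the shallow black frame (inside 36 x 54 mm, 5 mm high) on the table that holds the relay board; turns with the table
- nest_sink (a point): centre of the floor of the shallow black frame (inside 34 x 42 mm, 5 mm high) on the table that holds the heatsink; turns with the table
- relay_module: blue relay board, 34 x 52 x 16 mm, loose in its nest; origin at the centre of its underside. It rides on the table and is not to be lifted
- heatsink: grey finned heatsink, 32 x 40 x 24 mm, loose in its nest; origin at the centre of its underside. It rides on the table and is not to be lifted
- mug: white mug, 92 x 127 x 95 mm, bystander; origin at the centre of its underside
- flux_jar: brown jar with green lid, 70 mm diameter, 67 mm high, bystander; origin at the centre of its underside
- tape_roll: black roll of tape, 63 mm diameter, 18 mm high, bystander; origin at the centre of its underside
- battery: white and black square battery standing upright, 18 x 26 x 48 mm, bystander; origin at the centre of its underside
- side_cutter: side cutters with red grips, 62 x 107 x 16 mm, lying flat, bystander; origin at the centre of its underside
- cap_box: small cardboard box, 42 x 62 x 28 mm, bystander; origin at the centre of its underside

How it is judged:
On the way, in this order (a step that is already met when the one before it is completed fails the run):
1. the fingers press the plunger in while the table still stands at or near the starting hole (value of joint plunger above 0.006 m and contact force between the fingers and divider above 1 N and value of joint index_table below 0.25 rad), for 0.05 s.
2. the table has been turned counter-clockwise to the next hole and the plunger has sprung out there (value of joint index_table between 0.735 and 0.835 rad and value of joint plunger below 0.002 m), for 0.2 s.
At the end, for the whole second after the job is handed in: the table stands within 0.05 rad of the hole 45 degrees counter-clockwise of the start, the plunger is out to within 2 mm (pin locked in the hole), the relay board and the heatsink lie at rest within 12 mm of their nests' centres (all of step 2 and distance between relay_module and nest_board below 0.012 m and distance between heatsink and nest_sink below 0.012 m and linear speed of each of relay_module, heatsink below 0.02 m/s); the robot touches nothing.
It fails at once if the table was turned past the next hole by more than half a division (value of joint index_table above 1.18 rad).
It fails at once if the table was turned the wrong way (value of joint index_table below -0.2 rad).
It fails at once if the relay board was lifted or pushed out of its nest (distance between relay_module and nest_board above 0.015 m).
It fails at once if the heatsink was lifted or pushed out of its nest (distance between heatsink and nest_sink above 0.015 m).
It fails at once if a bystander was disturbed (moved more than 20 mm) (distance of any of mug, flux_jar, tape_roll, battery, side_cutter, cap_box from where it was at the start of the episode above 0.02 m).
It also fails if it takes over 40 s, if anything falls off the work surface, if the arm or the gripper's body presses on something with over 40 N, if the wrist force passes 120 N, or if a joint passes its speed limit or range.

## Working session

There is one attempt and no reset: what is moved stays moved. The work goes in short steps, Python scripts to look and compute and a tool call to move; the robot and the scene stay as the last step left them, time stands still between calls to the robot, and variables do not carry over. Pictures are saved under pics/ and viewed, and the job is handed in when it is done.

Besides the shell and the picture viewer there is one more tool, called after ">>>" by a JSON object that holds its "op" and its "data". step_arm: Moves the arm, as the interface text tells. Its arguments: {"type":"object","properties":{"deltas":{"type":"array","items":{"type":"array","items":{"type":"array","items":{"type":"number"}}}},"claw":{"type":"number"}},"required":["deltas"]}

```bash
mkdir -p pics; python3 - <<'E'
from plant import status, vision, arm
import cv2
print(status.read_state(), arm.tip_reach)
for n in ["scene","top","wrist"]:
    s=vision.snapshot(n); cv2.imwrite(f"pics/{n}0.png",s["color"][:,:,::-1])
    print(n,s["fx"],s["fy"],s["cx"],s["cy"],s["k1"],s["T"])
E
```

```text
{'time_s': 0.0, 'qpos': array([-1.48801808e+00,  3.42749167e-01,  1.52501842e+00, -7.08076324e-06,
        1.27542113e+00, -1.46008031e-01]), 'qd': array([ 4.29320673e-05, -5.96234782e-04,  5.30838052e-04, -9.49228415e-05,
        1.41274054e-03, -9.86572053e-04]), 'tau': array([ 1.04223553e-03, -4.31238163e+01, -2.44219315e+01,  7.18867988e-02,
        5.59753203e-02, -1.13339490e-04]), 'eef_pos': array([ 0.11904732, -0.51088503,  0.21813077]), 'tcp_rot': array([ 9.93463802e-01,  1.14144804e-01,  2.18408870e-05, -7.97738247e-04]), 'contact_force': array([-0.33596383,  0.58778573,  0.03418439]), 'moment': array([-0.02803448,  0.01636919,  0.00921598]), 'grip_width': 0.9995878957396742} 0.025
scene 478.36813051339925 478.36813051339925 270.53087830011305 214.59494716803408 0.012504916442521994 [[-0.02584595  0.76277763 -0.64614415  0.0055967 ]
 [-0.99964587 -0.01562542  0.0215402   0.2428525 ]
 [ 0.00633411  0.64647206  0.76291137  0.78443641]
 [ 0.          0.          0.          1.        ]]
top 535.2073114478118 535.2073114478118 273.36488302725456 214.4334623067665 0.05884594008172202 [[ 2.12088099e-02  9.93938683e-01 -1.07870670e-01  4.67603730e-01]
 [-9.99774652e-01  2.11834041e-02 -1.38152230e-03  2.06857324e-01]
 [ 9.11919528e-04  1.07875662e-01  9.94163975e-01  1.10895113e+00]
 [ 0.00000000e+00  0.00000000e+00  0.00000000e+00  1.00000000e+00]]
wrist 310.53455658015935 310.53455658015935 278.5168902383172 212.50421586252577 -0.06591989680175683 [[ 0.22702601  0.93406657  0.27564257  0.19290595]
 [-0.97388767  0.21815347  0.06286391 -0.49352771]
 [-0.0014133  -0.28271664  0.95920243  0.38455676]
 [ 0.          0.          0.          1.        ]]
```

View pics/scene0.png

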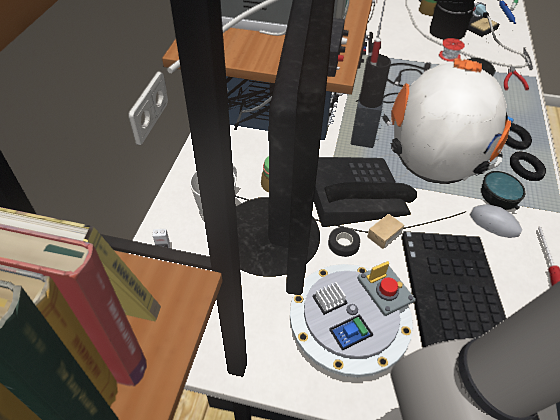

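View pics/top0.png

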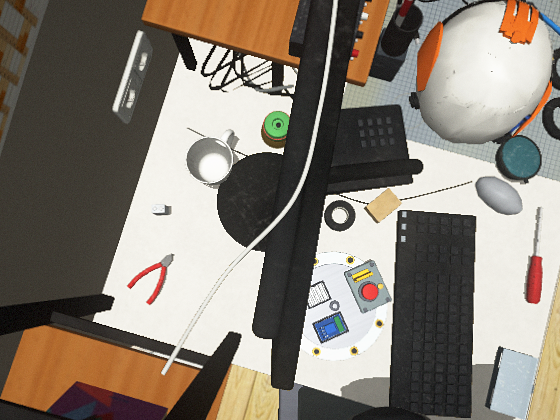

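```bash
cat > h.py <<'E'
import numpy as np, cv2
from plant import status, vision, arm
def ray(s,u,v):
    xd=np.array([(u-s["cx"])/s["fx"],(v-s["cy"])/s["fy"]]);x=xd.copy()
    for _ in range(20): x=xd/(1+s["k1"]*(x@x))
    T=np.array(s["T"]); d=T[:3,:3]@np.array([x[0],-x[1],-1]); return T[:3,3],d
def onz(s,u,v,z):
    o,d=ray(s,u,v); return o+d*(z-o[2])/d[2]
def tri(a,b):
    (o1,d1),(o2,d2)=a,b
    A=np.stack([d1,-d2],1); t=np.linalg.lstsq(A,o2-o1,rcond=None)[0]
    p,q=o1+t[0]*d1,o2+t[1]*d2; return (p+q)/2,np.linalg.norm(p-q)
def proj(s,P):
    T=np.array(s["T"]); c=T[:3,:3].T@(np.array(P)-T[:3,3]); x=np.array([c[0],-c[1]])/-c[2]
    x=x*(1+s["k1"]*(x@x)); return x*s["fx"]+[s["cx"],s["cy"]]
def crop(s,u0,v0,u1,v1,k,name):
    cv2.imwrite(name,cv2.resize(s["color"][v0:v1,u0:u1,::-1],None,fx=k,fy=k,interpolation=cv2.INTER_CUBIC))
E
python3 - <<'E'
from h import *
s=vision.snapshot("top"); crop(s,260,220,410,370,4,"pics/t1.png")
s=vision.snapshot("scene"); crop(s,270,220,430,380,4,"pics/s1.png")
E
```

```text
(no output)
```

View pics/t1.png

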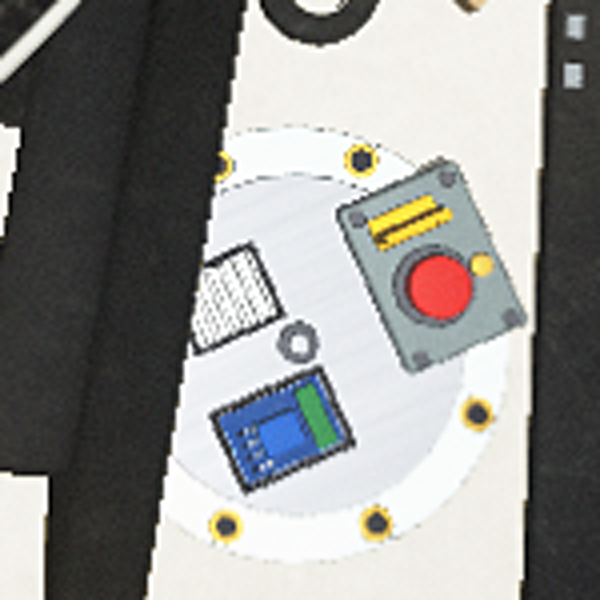

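View pics/s1.png

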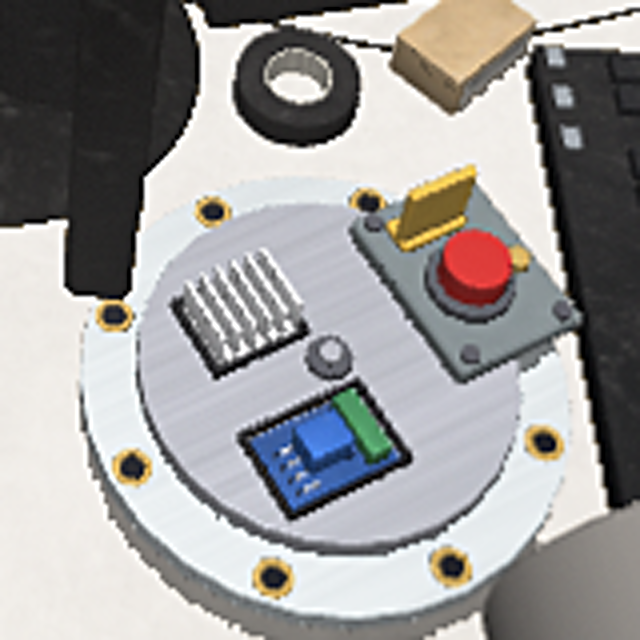

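View pics/wrist0.png

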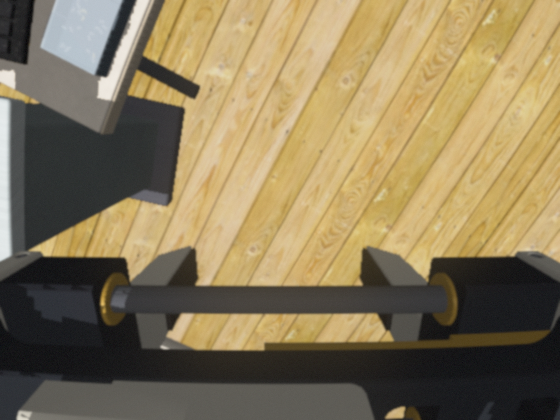

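```bash
python3 - <<'E'
from h import *
t=vision.snapshot("top");s=vision.snapshot("scene")
tp=lambda a,b:(260+a/4,220+b/4); sp=lambda a,b:(270+a/4,220+b/4)
for n,a,b,z in [("pl",tp(441,287),sp(477,256),.088),("hub",tp(298,342),sp(331,348),.064),("tab",tp(413,216),sp(439,187),.105)]:
    print(n,onz(t,*a,z),onz(s,*b,z),tri(ray(t,*a),ray(s,*b)))
# holes top z=.04
pts=np.array([onz(t,*tp(*p),.04)[:2] for p in [(361,160),(478,413),(376,523),(227,526)]]+[onz(s,*sp(*p),.04)[:2] for p in [(213,211),(115,315),(131,467),(273,577),(450,567),(544,442),(368,203)]])
from scipy.optimize import least_squares
r=least_squares(lambda c:np.hypot(*(pts-c).T)-.095,[.4,.1]); print("centre",r.x,r.fun)
for p in pts: print(np.degrees(np.arctan2(*(p-r.x)[::-1])))
# monitor: bottom corner of screen
print("mon", tri(ray(t,283,388),ray(s,295,292)),tri(ray(t,262,336),ray(s,280,276)))
print(proj(t,[0.119,-0.511,.22]))
E
```

```text
pl [0.43580984 0.02271224 0.088     ] [0.43661917 0.02529146 0.088     ] (array([0.43609683, 0.02414964, 0.08866362]), np.float64(0.0026447960604990737))
hub [0.40730538 0.08698468 0.064     ] [0.40740835 0.08830311 0.064     ] (array([0.40740779, 0.08762251, 0.06389418]), np.float64(0.0013081342539579357))
tab [0.46866647 0.03871967 0.105     ] [0.46064151 0.04039124 0.105     ] (array([0.46868883, 0.0367571 , 0.09297826]), np.float64(0.00010200589896325091))
centre [0.40660386 0.08742808] [ 3.53136736e-04  1.97859568e-03  8.71533731e-04 -2.92453269e-04
  5.20669351e-04  1.75091676e-04  1.04534202e-03 -6.75989470e-05
 -4.93515803e-04 -9.71025679e-04 -1.04037020e-04]
-20.762794295875437
-109.7317056344825
-154.29143071055725
161.03606354354727
25.10220665272369
69.90129336872853
114.58651298149378
159.37860898298592
-155.84136641309686
-110.12991554954559
-19.629980782427886
mon (array([0.30017537, 0.19577173, 0.29394434]), np.float64(0.014832550452797204)) (array([0.36571917, 0.21960635, 0.22873535]), np.float64(0.005196037657845914))
[749.03656902 521.22266597]
```

```bash
python3 - <<'E'
from h import *
s=vision.snapshot("scene"); s["color"]=cv2.convertScaleAbs(s["color"],alpha=2.5,beta=20);crop(s,160,0,360,300,2,"pics/s2.png")
t=vision.snapshot("top"); t["color"]=cv2.convertScaleAbs(t["color"],alpha=2.5,beta=20);crop(t,200,0,400,420,1.4,"pics/t2.png")
print(proj(t,[.4676,.2069,0]))
E
```

```text
[272.85284631 272.54985389]
```

View pics/s2.png

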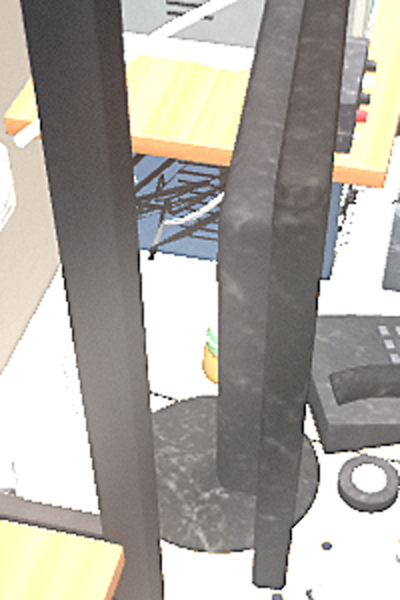

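View pics/t2.png

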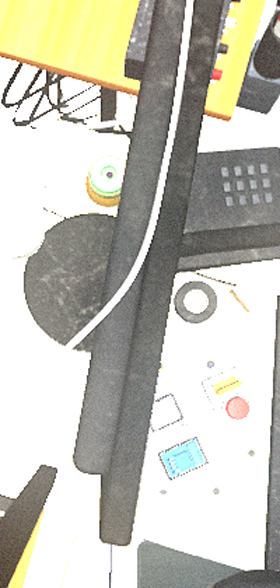

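```bash
python3 - <<'E'
from h import *
t=vision.snapshot("top");s=vision.snapshot("scene")
for a,b in [((293,388),(303,292)),((272,386),(287,292)),((282,387),(295,292))]:
    o1,d1=ray(t,*a);o2,d2=ray(s,*b)
    k=np.linalg.solve(np.stack([d1[:2],-d2[:2]],1),(o2-o1)[:2]); print(o1+k[0]*d1,o2+k[1]*d2)
for z in (.1,.2,.3,.4): print(z,onz(s,303,292,z),onz(s,287,292,z),onz(t,345,120,z))
E
```

```text
[0.35512498 0.18459643 0.56229702] [0.35512498 0.18459643 0.20276589]
[0.37017798 0.20553556 0.62928406] [0.37017798 0.20553556 0.17856271]
[0.3570439  0.19558717 0.56821432] [0.3570439  0.19558717 0.19998054]
0.1 [0.41687744 0.17430411 0.1       ] [0.41745267 0.20069673 0.1       ] [0.76310152 0.07407344 0.1       ]
0.2 [0.35678701 0.18431942 0.2       ] [0.35727821 0.20685592 0.2       ] [0.7338139  0.08723402 0.2       ]
0.3 [0.29669659 0.19433472 0.3       ] [0.29710374 0.21301512 0.3       ] [0.70452628 0.10039461 0.3       ]
0.4 [0.23660617 0.20435003 0.4       ] [0.23692927 0.21917431 0.4       ] [0.67523865 0.1135552  0.4       ]
```

```bash
cat >> h.py <<'E'
from scipy.spatial.transform import Rotation as R
C=np.array([0.407,0.0875])
def T_(az):  # tool down with y axis at azimuth az deg
    a=np.radians(az); y=np.array([np.cos(a),np.sin(a),0]); z=np.array([0,0,-1.]); return R.from_matrix(np.stack([np.cross(y,z),y,z],1))
def delta(p,az,st=None):
    st=st or status.read_state(); r=R.from_quat(st["tcp_rot"])
    d=r.inv().apply(np.array(p)-st["eef_pos"])*100; w=(r.inv()*T_(az)).as_rotvec(degrees=True)
    return np.round(np.r_[d,w],2)
def pol(phi,tan,ztip,rad=.07):  # phi: table radial azimuth of plunger (start -65.2), tan offset ccw
    a=np.radians(phi); e=np.array([np.cos(a),np.sin(a)]); t=np.array([-e[1],e[0]])
    return np.r_[C+rad*e+tan*t, ztip+.025]
def st():
    s=status.read_state(); print(s["time_s"],s["eef_pos"].round(4),np.degrees(s["qpos"]).round(1),s["contact_force"].round(2),s["grip_width"].round(3))
E
python3 - <<'E'
from h import *
print(delta([.40,-.28,.22],-70)); print(delta(pol(-65.2,.009,.15),-65)); print(pol(-65.2,.009,.15))
E
```

```text
[ 3.260e+01 -1.616e+01 -1.200e-01  1.000e-02  0.000e+00 -6.890e+00]
[ 4.392e+01 -4.512e+01  4.380e+00  1.000e-02  0.000e+00 -1.189e+01]
[0.44453164 0.02773065 0.175     ]
```

>>> {"op": "step_arm", "data": {"deltas": [[[32.6, -16.2, 0, 0, 0, -7], [32.6, -16.2, 0, 0, 0, -7], [32.6, -16.2, 0, 0, 0, -7], [32.6, -16.2, 0, 0, 0, -7], [32.6, -16.2, 0, 0, 0, -7], [32.6, -16.2, 0, 0, 0, -7], [32.6, -16.2, 0, 0, 0, -7], [32.6, -16.2, 0, 0, 0, -7], [32.6, -16.2, 0, 0, 0, -7], [32.6, -16.2, 0, 0, 0, -7]]], "claw": 0}}

```text
time_s: 1.38
eef_pos: [0.4034, -0.276, 0.219]
tcp_rot: [0.984, 0.177, 0.001, -0.0]
contact_force: [-0.1, -0.3, 0.3]
grip_width: 0.323
```

```bash
python3 - <<'E'
from h import *
st(); print(delta(pol(-65.2,.009,.16),-65))
E
```

```text
Traceback (most recent call last):
  File "h.py", line 30, in st
    s=status.read_state(); print(s["time_s"],s["eef_pos"].round(4),np.degrees(s["qpos"]).round(1),s["contact_force"].round(2),s["grip_width"].round(3))
                                                                                                                              ^^^^^^^^^^^^^^^^^^^^^
AttributeError: 'float' object has no attribute 'round'
```

```bash
sed -i 's/s\["grip_width"\].round(3)/round(s["grip_width"],3)/' h.py; python3 - <<'E'
from h import *
st(); print(delta(pol(-65.2,.009,.16),-65))
E
```

```text
1.3833 [ 0.4034 -0.276   0.219 ] [-43.4  15.8  92.8   0.1  71.4  26.1] [-0.09 -0.3   0.35] 0.323
[ 1.444e+01 -2.703e+01  3.430e+00 -1.000e-02 -1.200e-01 -4.600e+00]
```

>>> {"op": "step_arm", "data": {"deltas": [[[14.4, -27, 2, 0, 0, -4.6], [14.4, -27, 2, 0, 0, -4.6], [14.4, -27, 2, 0, 0, -4.6], [14.4, -27, 2, 0, 0, -4.6], [14.4, -27, 2, 0, 0, -4.6], [14.4, -27, 2, 0, 0, -4.6], [14.4, -27, 2, 0, 0, -4.6], [14.4, -27, 3.4, 0, 0, -4.6], [14.4, -27, 3.4, 0, 0, -4.6], [14.4, -27, 3.4, 0, 0, -4.6]]]}}

```text
time_s: 2.22
eef_pos: [0.4418, 0.0237, 0.1845]
tcp_rot: [0.977, 0.215, -0.001, 0.0]
contact_force: [-0.9, -0.4, 0.2]
grip_width: 0.008
```

```bash
python3 - <<'E'
from h import *
st(); print(delta(pol(-65.2,.009,.092),-65))
s=vision.snapshot("scene"); crop(s,260,180,460,330,4,"pics/s3.png")
s=vision.snapshot("wrist"); cv2.imwrite("pics/w3.png",s["color"][:,:,::-1])
E
```

```text
2.2167 [0.4418 0.0237 0.1845] [ -6.8  13.  102.6  -0.   64.5  58.3] [-0.85 -0.43  0.19] 0.008
[ 0.43 -0.24  6.74 -0.02  0.09 -0.16]
```

View pics/s3.png

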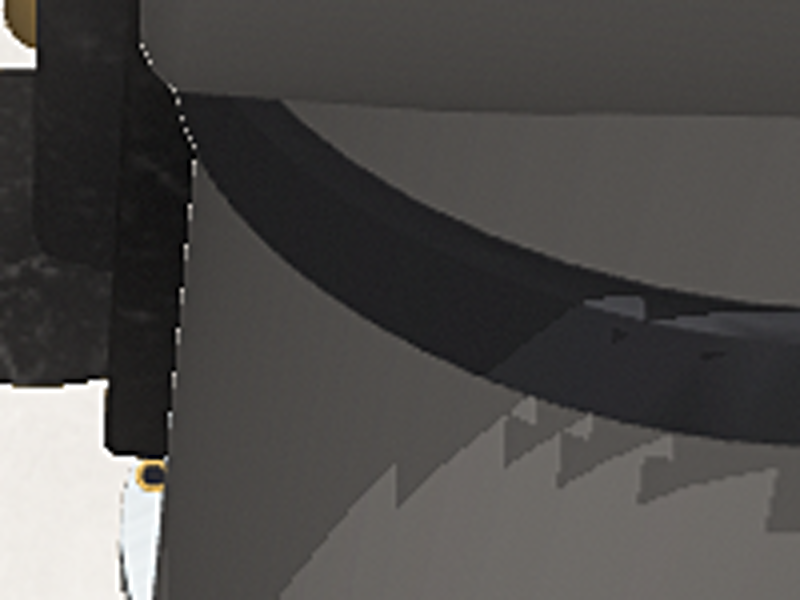

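View pics/w3.png

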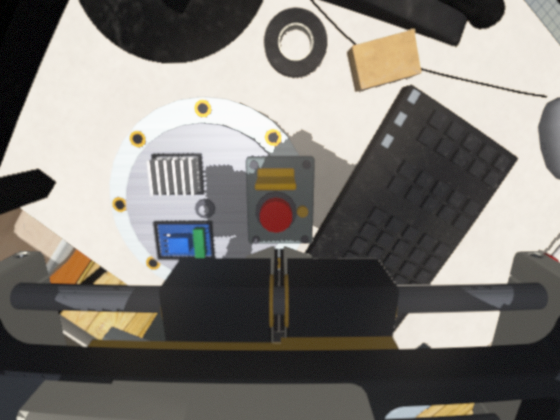

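```bash
python3 - <<'E'
from h import *
w=vision.snapshot("wrist"); crop(w,180,130,340,270,5,"pics/w4.png"); print(onz(w,275,214,.088),onz(w,205,208,.064),onz(w,276,177,.105)); print(proj(w,pol(-65.2,.009,.160)-[0,0,.025]), pol(-65.2,0,.088))
t=vision.snapshot("top"); crop(t,260,200,460,350,4,"pics/t4.png")
E
```

```text
[0.43818835 0.02436046 0.088     ] [0.40883914 0.08547595 0.064     ] [0.47140359 0.03842935 0.105     ]
[273.2273993  235.01858105] [0.43636165 0.02395558 0.113     ]
```

View pics/w4.png

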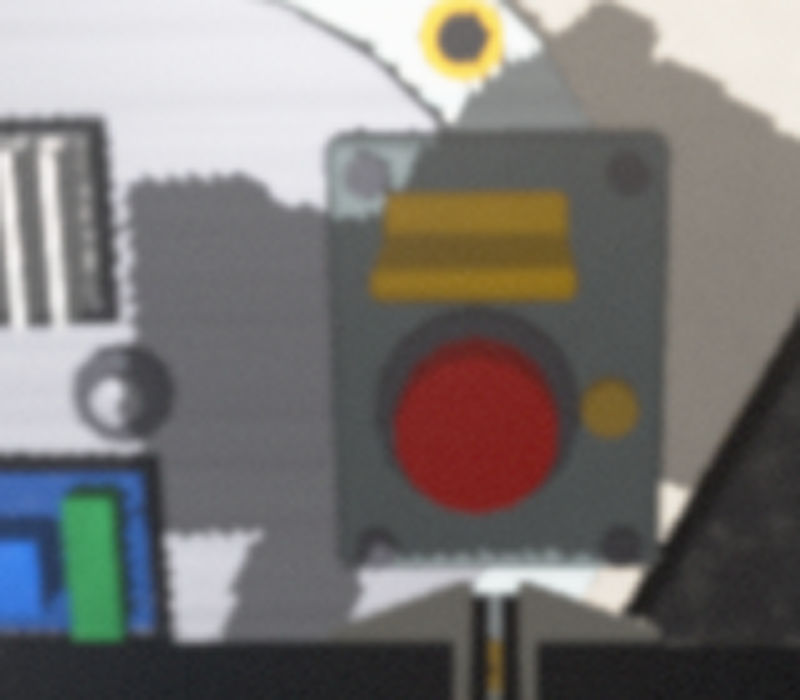

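View pics/t4.png

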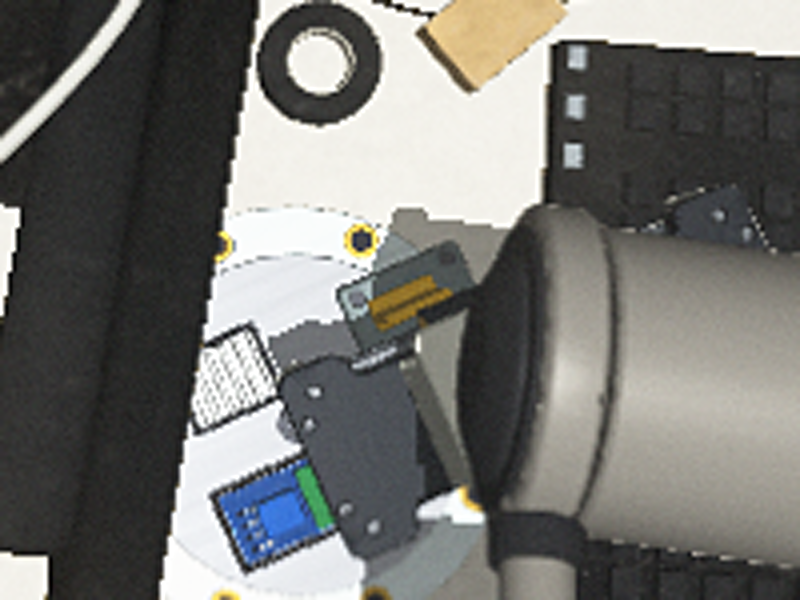

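>>> {"op": "step_arm", "data": {"deltas": [[[0.4, -0.2, 2, 0, 0, 0], [0.4, -0.2, 4, 0, 0, 0], [0.4, -0.2, 5.5, 0, 0, 0], [0.4, -0.2, 6.2, 0, 0, 0], [0.4, -0.2, 6.5, 0, 0, 0], [0.4, -0.2, 6.5, 0, 0, 0]]]}}

```text
time_s: 2.92
eef_pos: [0.4452, 0.0263, 0.1198]
tcp_rot: [0.977, 0.213, -0.0, 0.0]
contact_force: [0.1, -0.0, 0.9]
grip_width: 0.003
```

```bash
python3 - <<'E'
from h import *
st(); print(delta(pol(-65.2,.009,.0795),-65))
w=vision.snapshot("wrist"); crop(w,160,110,400,290,3,"pics/w5.png")
E
```

```text
2.9167 [0.4452 0.0263 0.1198] [ -6.5  18.1 107.4  -0.   54.5  58.9] [ 0.08 -0.03  0.86] 0.003
[ 0.   -0.16  1.53  0.    0.02 -0.36]
```

View pics/w5.png

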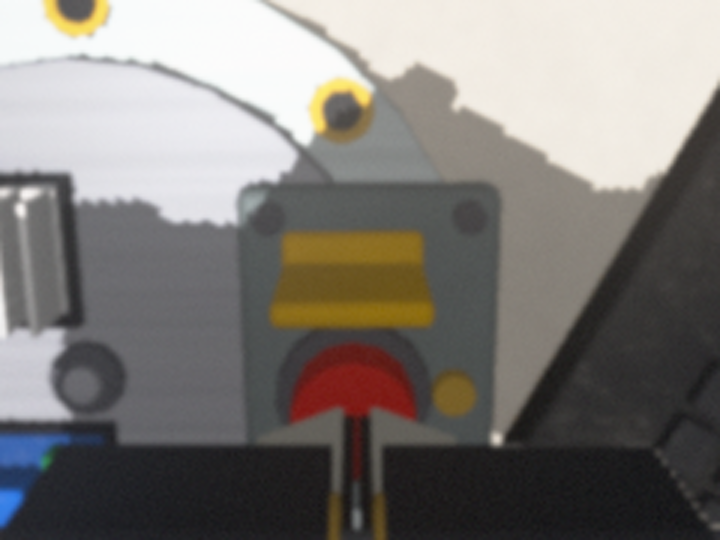

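>>> {"op": "step_arm", "data": {"deltas": [[[0, 0, 0.6, 0, 0, 0], [0, 0, 1.0, 0, 0, 0], [0, 0, 1.4, 0, 0, 0], [0, 0, 1.6, 0, 0, 0], [0, 0, 1.6, 0, 0, 0], [0, 0, 1.6, 0, 0, 0]]]}}

```text
time_s: 3.47
eef_pos: [0.445, 0.027, 0.1037]
tcp_rot: [0.977, 0.214, -0.0, 0.0]
contact_force: [0.1, -0.4, 1.0]
grip_width: 0.004
```

```bash
python3 - <<'E'
from h import *
st()
w=vision.snapshot("wrist"); crop(w,160,110,400,290,3,"pics/w6.png")
E
```

```text
3.4667 [0.445  0.027  0.1037] [ -6.4  19.5 108.5  -0.   52.   58.9] [ 0.1  -0.39  0.96] 0.004
```

View pics/w6.png

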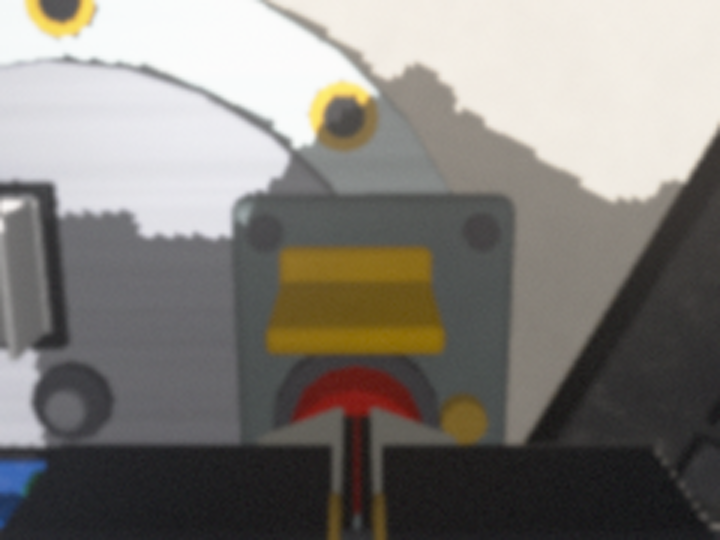

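```bash
python3 - <<'E'
from h import *
w=vision.snapshot("wrist"); print(w["T"].round(3))
c=lambda p:((proj(w,p)-[160,110])*3).round(0)
s=status.read_state(); r=R.from_quat(s["tcp_rot"])
for off in ([0,0,.025],[.0095,0,.025],[.0095,.019,.025],[.0095,-.019,.025],[0,0,0]): print("tool",off,c(s["eef_pos"]+r.apply(off)))
for z in (.078,.083,.088):
  for tan in (-.015,0,.015): print(z,tan,c(pol(-65.2,tan,z-.025)))
for tan in (.028,.034): print("tab",c(pol(-65.2,tan,.105-.025)),c(pol(-65.2,tan,.08,.087)),c(pol(-65.2,tan,.08,.053)))
print("bush",c(pol(-65.2,0,.072-.025,.095)))
E
```

```text
[[ 0.418  0.871  0.257  0.514]
 [-0.908  0.401  0.118  0.059]
 [ 0.    -0.283  0.959  0.27 ]
 [ 0.     0.     0.     1.   ]]
tool [0, 0, 0.025] [358. 393.]
tool [0.0095, 0, 0.025] [358. 352.]
tool [0.0095, 0.019, 0.025] [446. 352.]
tool [0.0095, -0.019, 0.025] [271. 352.]
tool [0, 0, 0] [358. 440.]
0.078 -0.015 [354. 490.]
0.078 0 [354. 430.]
0.078 0.015 [354. 367.]
0.083 -0.015 [354. 500.]
0.083 0 [354. 439.]
0.083 0.015 [354. 375.]
0.088 -0.015 [354. 511.]
0.088 0 [354. 449.]
0.088 0.015 [353. 383.]
tab [353. 351.] [444. 351.] [263. 351.]
tab [353. 320.] [445. 320.] [262. 321.]
bush [462. 419.]
```

```bash
python3 - <<'E'
from h import *
w=vision.snapshot("wrist"); w["color"]=cv2.convertScaleAbs(w["color"],alpha=2,beta=10);crop(w,200,200,360,320,5,"pics/w7.png")
t=vision.snapshot("top"); t["color"]=cv2.convertScaleAbs(t["color"],alpha=1.5,beta=10); crop(t,290,240,410,330,6,"pics/t7.png")
E
```

```text
(no output)
```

View pics/w7.png

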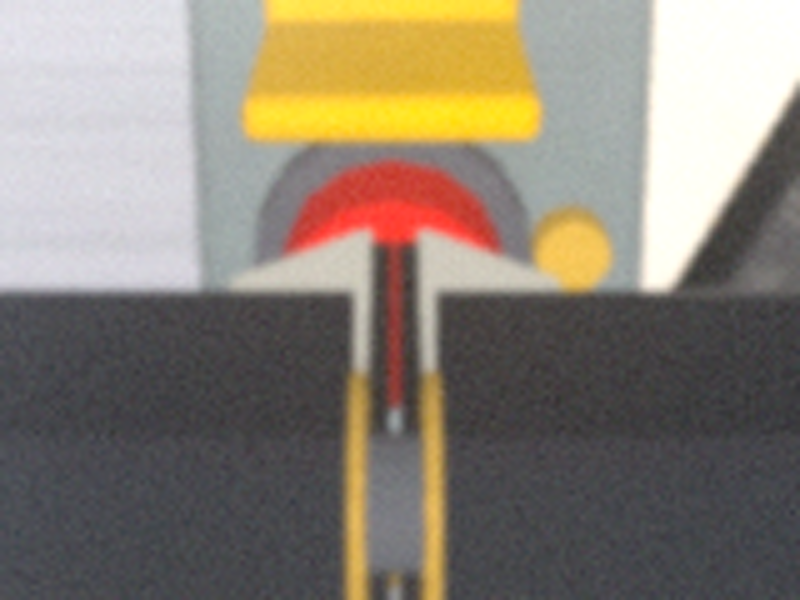

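View pics/t7.png

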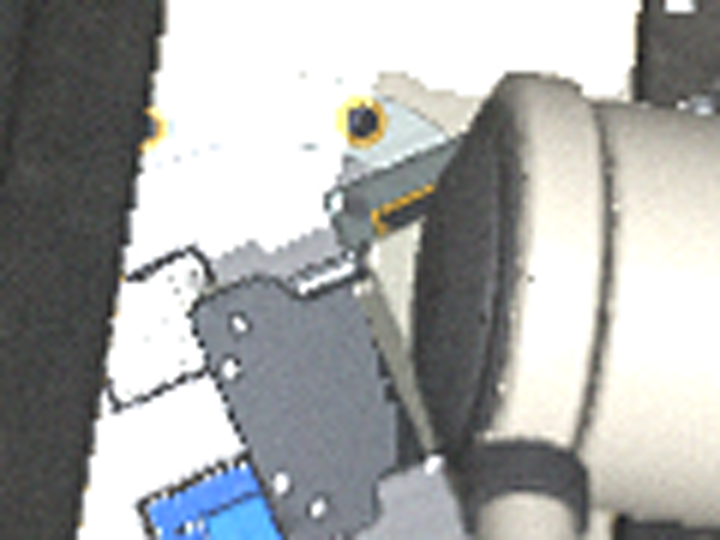

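>>> {"op": "step_arm", "data": {"deltas": [[[0, 0, 0.1, 0, 0, 0], [0, 0, 0.2, 0, 0, 0], [0, 0, 0.3, 0, 0, 0], [0, 0, 0.3, 0, 0, 0], [0, 0, 0.3, 0, 0, 0]]]}}

```text
time_s: 4.08
eef_pos: [0.445, 0.0269, 0.1007]
tcp_rot: [0.977, 0.214, -0.0, 0.0]
contact_force: [0.2, -1.3, 0.1]
grip_width: 0.008
```

```bash
python3 - <<'E'
from h import *
st()
w=vision.snapshot("wrist"); w["color"]=cv2.convertScaleAbs(w["color"],alpha=2,beta=10);crop(w,200,200,360,320,5,"pics/w8.png")
E
```

```text
4.0833 [0.445  0.0269 0.1007] [ -6.4  19.8 108.7  -0.   51.5  58.9] [ 0.21 -1.3   0.12] 0.008
```

View pics/w8.png

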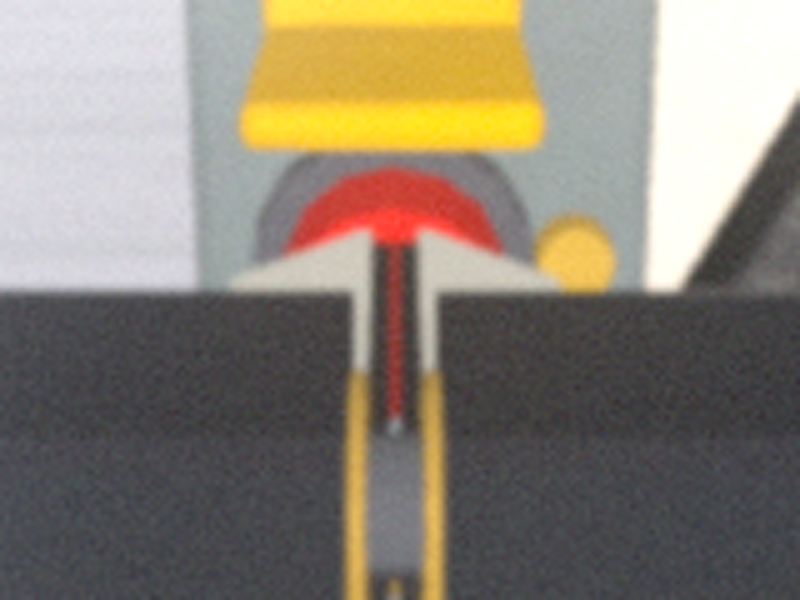

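>>> {"op": "step_arm", "data": {"deltas": [[[0, 0, 0.1, 0, 0, 0], [0, 0, 0.2, 0, 0, 0], [0, 0, 0.3, 0, 0, 0], [0, 0, 0.4, 0, 0, 0], [0, 0, 0.4, 0, 0, 0], [0, 0, 0.4, 0, 0, 0]]]}}

```text
time_s: 4.63
eef_pos: [0.445, 0.0269, 0.0967]
tcp_rot: [0.977, 0.214, -0.0, 0.0]
contact_force: [0.7, -0.7, 0.6]
grip_width: 0.007
```

```bash
python3 - <<'E'
from h import *
st()
w=vision.snapshot("wrist"); w["color"]=cv2.convertScaleAbs(w["color"],alpha=2,beta=10);crop(w,200,200,360,320,5,"pics/w9.png")
E
```

```text
4.6333 [0.445  0.0269 0.0967] [ -6.4  20.1 109.   -0.   50.9  58.9] [ 0.71 -0.72  0.62] 0.007
```

View pics/w9.png

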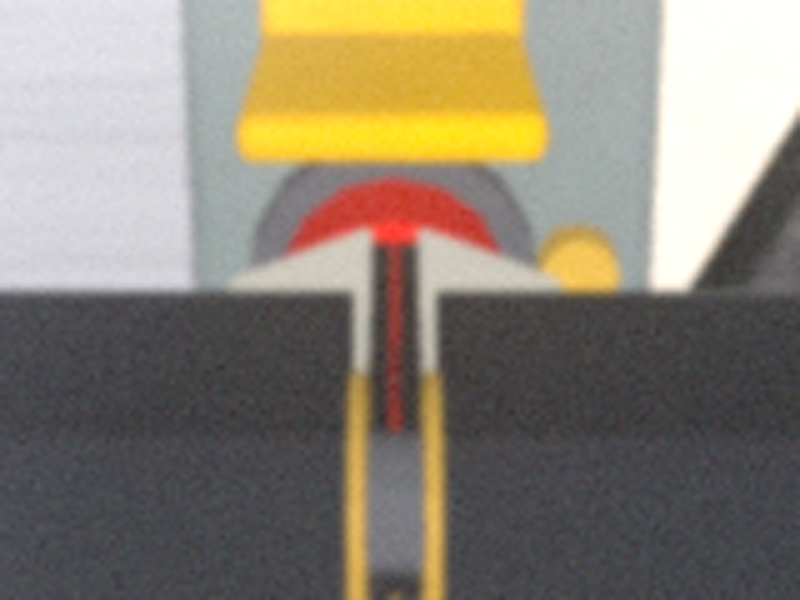

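```bash
python3 - <<'E'
from h import *
w=vision.snapshot("wrist");s=status.read_state(); r=R.from_quat(s["tcp_rot"])
T=np.array(w["T"]); print("cam in tool",r.inv().apply(T[:3,3]-s["eef_pos"]).round(4), r.inv().apply(T[:3,:3].T).round(3))
for u,v in [(279,247),(273,246),(246,257),(312,257),(279,275),(271,257)]:
    o,d=ray(w,u,v); o=r.inv().apply(o-s["eef_pos"]); d=r.inv().apply(d)
    for x in (.0095,0,-.0095): k=(x-o[0])/d[0]; print((u,v),(o+k*d).round(4))
# tab scale test
o=np.array([onz(w,200+240/5,200+160/5,.105),onz(w,200+546/5,200+160/5,.105)]); print("tab width",np.linalg.norm(o[0]-o[1]))
o=np.array([onz(w,200+250/5,200+250/5,.073),onz(w,200+534/5,200+250/5,.073)]); print(o)
E
```

```text
cam in tool [ 0.076  -0.0006 -0.1663] [[ 0.     1.     0.   ]
 [ 0.959 -0.     0.283]
 [ 0.283  0.    -0.959]]
(279, 247) [ 0.0095 -0.0003 -0.008 ]
(279, 247) [ 0.     -0.0003  0.0146]
(279, 247) [-0.0095 -0.0002  0.0373]
(273, 246) [ 0.0095 -0.0036 -0.0065]
(273, 246) [ 0.     -0.0041  0.0163]
(273, 246) [-0.0095 -0.0045  0.0391]
(246, 257) [ 0.0095 -0.0172 -0.0211]
(246, 257) [ 0.     -0.0195 -0.0004]
(246, 257) [-0.0095 -0.0219  0.0204]
(312, 257) [ 0.0095  0.0165 -0.0211]
(312, 257) [ 0.      0.0189 -0.0004]
(312, 257) [-0.0095  0.0214  0.0204]
(279, 275) [ 0.0095 -0.0004 -0.0404]
(279, 275) [ 0.     -0.0003 -0.0224]
(279, 275) [-0.0095 -0.0003 -0.0045]
(271, 257) [ 0.0095 -0.0044 -0.0211]
(271, 257) [ 0.     -0.005  -0.0003]
(271, 257) [-0.0095 -0.0055  0.0204]
tab width 0.0331252939900934
[[0.43148815 0.04206543 0.073     ]
 [0.4472331  0.00786859 0.073     ]]
```

```bash
python3 - <<'E'
from h import *
w=vision.snapshot("wrist")
c=lambda p:((proj(w,p)-[200,200])*5).round(0)
P=lambda tan,z,rad=.07: pol(-65.2,tan,z-.025,rad)
for n,tan,z,rad in [("tabnear",.028,.105,.07),("tabfar",.034,.105,.07),("collar",.0195,.073,.07),("base",.015,.073,.07),("topout",.015,.088,.07),("topin",.015,.078,.07),("bush",0,.072,.095)]: print(n,c(P(tan,z,rad)))
E
```

```text
tabnear [388. 156.]
tabfar [388. 103.]
collar [389. 133.]
base [389. 166.]
topout [389. 209.]
topin [389. 180.]
bush [576. 268.]
```

>>> {"op": "step_arm", "data": {"deltas": [[[0, 0, 0.1, 0, 0, 0], [0, 0, 0.2, 0, 0, 0], [0, 0, 0.3, 0, 0, 0], [0, 0, 0.4, 0, 0, 0], [0, 0, 0.5, 0, 0, 0], [0, 0, 0.5, 0, 0, 0]]]}}

```text
time_s: 5.28
eef_pos: [0.4449, 0.0269, 0.0915]
tcp_rot: [0.977, 0.214, -0.0, -0.0]
contact_force: [0.3, -0.4, 0.2]
grip_width: 0.003
```

```bash
python3 - <<'E'
from h import *
st()
w=vision.snapshot("wrist"); w["color"]=cv2.convertScaleAbs(w["color"],alpha=2,beta=10);crop(w,200,200,360,320,5,"pics/w10.png")
s=vision.snapshot("scene"); cv2.imwrite("pics/s10.png",s["color"][:,:,::-1])
E
```

```text
5.2833 [0.4449 0.0269 0.0915] [ -6.4  20.6 109.3  -0.   50.1  58.9] [ 0.26 -0.4   0.16] 0.003
```

View pics/w10.png

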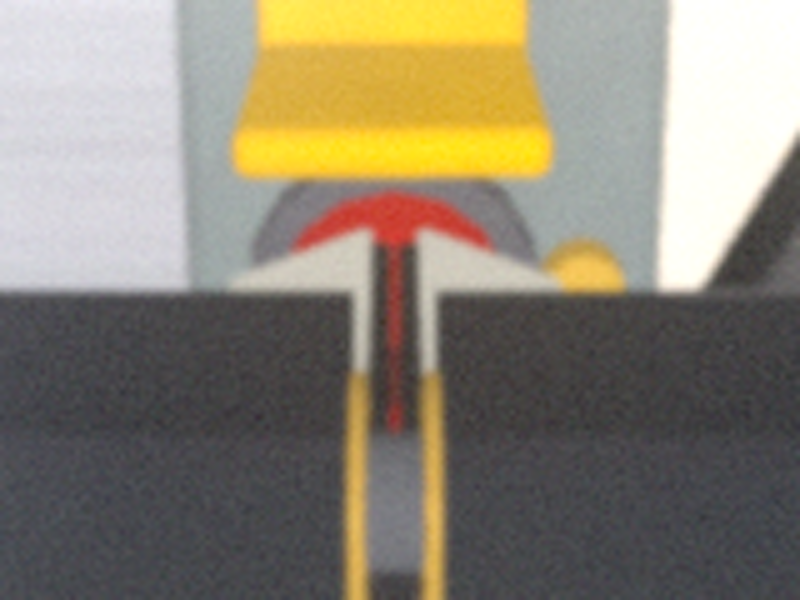

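View pics/s10.png

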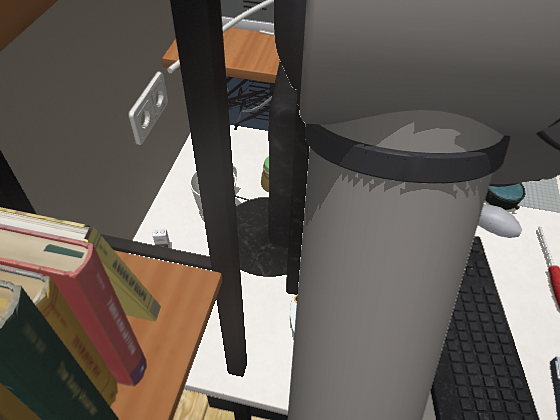

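>>> {"op": "step_arm", "data": {"deltas": [[[0, 0, 0.1, 0, 0, 0], [0, 0, 0.2, 0, 0, 0], [0, 0, 0.3, 0, 0, 0], [0, 0, 0.4, 0, 0, 0], [0, 0, 0.5, 0, 0, 0], [0, 0, 0.5, 0, 0, 0]]]}}

```text
time_s: 5.88
eef_pos: [0.4449, 0.0269, 0.0866]
tcp_rot: [0.977, 0.214, -0.0, -0.0]
contact_force: [-0.5, -0.4, -0.4]
grip_width: -0.001
```

```bash
python3 - <<'E'
from h import *
st()
w=vision.snapshot("wrist"); w["color"]=cv2.convertScaleAbs(w["color"],alpha=2,beta=10);crop(w,200,200,360,320,5,"pics/w11.png")
E
```

```text
5.8833 [0.4449 0.0269 0.0866] [ -6.4  21.  109.7  -0.   49.3  58.9] [-0.47 -0.43 -0.4 ] -0.001
```

View pics/w11.png

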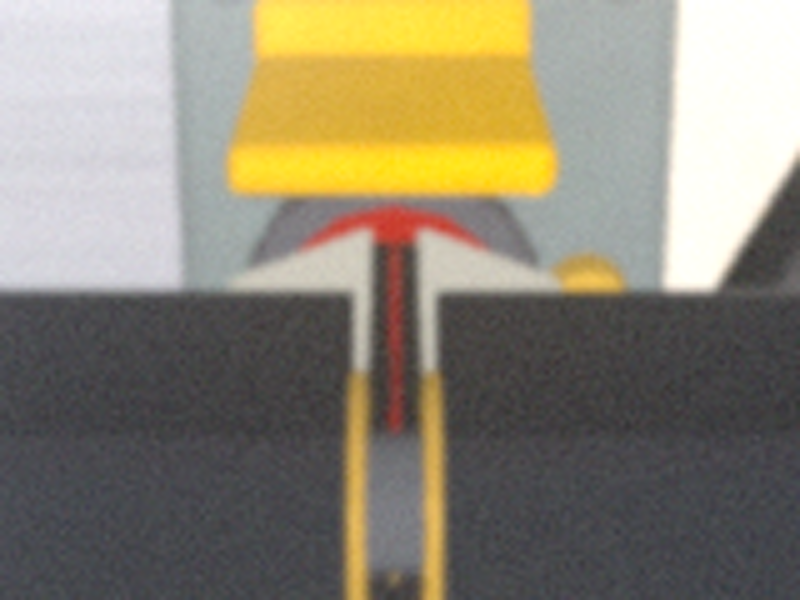

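>>> {"op": "step_arm", "data": {"deltas": [[[0, 0, 0.1, 0, 0, 0], [0, 0, 0.2, 0, 0, 0], [0, 0, 0.3, 0, 0, 0], [0, 0, 0.4, 0, 0, 0], [0, 0, 0.5, 0, 0, 0], [0, 0, 0.5, 0, 0, 0]]]}}

```text
time_s: 6.43
eef_pos: [0.4449, 0.0269, 0.0816]
tcp_rot: [0.977, 0.214, -0.0, -0.0]
contact_force: [0.7, -0.6, -0.3]
grip_width: 0.007
```

```bash
python3 - <<'E'
from h import *
st()
w=vision.snapshot("wrist"); w["color"]=cv2.convertScaleAbs(w["color"],alpha=2,beta=10);crop(w,200,200,360,320,5,"pics/w12.png")
E
```

```text
6.4333 [0.4449 0.0269 0.0816] [ -6.4  21.5 110.   -0.   48.5  58.9] [ 0.71 -0.57 -0.33] 0.007
```

View pics/w12.png

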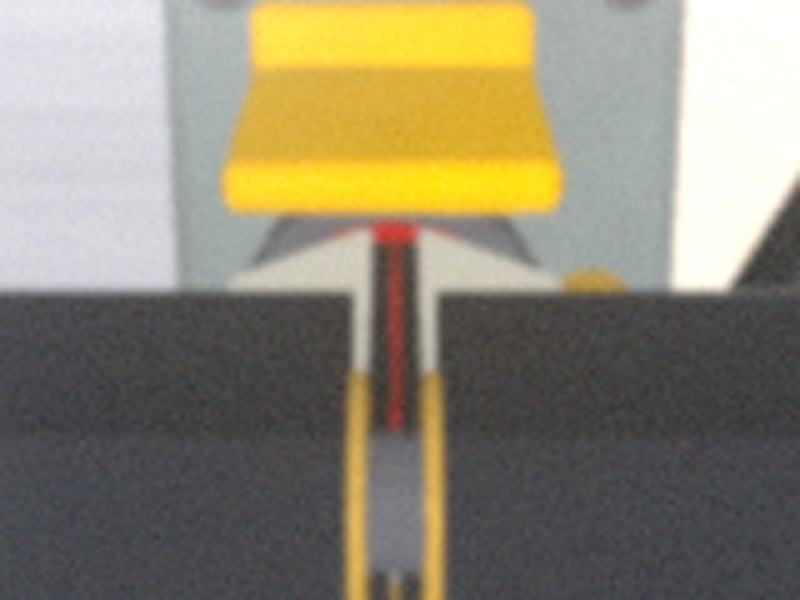

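>>> {"op": "step_arm", "data": {"deltas": [[[0, 0, 0.1, 0, 0, 0], [0, 0, 0.2, 0, 0, 0], [0, 0, 0.3, 0, 0, 0], [0, 0, 0.4, 0, 0, 0], [0, 0, 0.4, 0, 0, 0]]]}}

```text
time_s: 6.9
eef_pos: [0.4452, 0.0269, 0.078]
tcp_rot: [0.977, 0.214, 0.0, 0.0]
contact_force: [-1.1, 0.0, 5.3]
grip_width: 0.002
```

```bash
python3 - <<'E'
from h import *
st();s=status.read_state();print(s["moment"],s["tau"])
w=vision.snapshot("wrist"); w["color"]=cv2.convertScaleAbs(w["color"],alpha=2,beta=10);crop(w,200,200,360,320,5,"pics/w13.png")
t=vision.snapshot("top");crop(t,260,220,410,370,4,"pics/t13.png")
E
```

```text
6.9 [0.4452 0.0269 0.078 ] [ -6.4  21.9 110.2  -0.   47.9  58.9] [-1.07  0.01  5.28] 0.002
[-0.03325087  0.1872775  -0.00053166] [-6.94074039e-02 -3.60318410e+01 -1.69357485e+01  6.87179295e-02
 -4.68089897e-01 -1.59668729e-03]
```

View pics/w13.png

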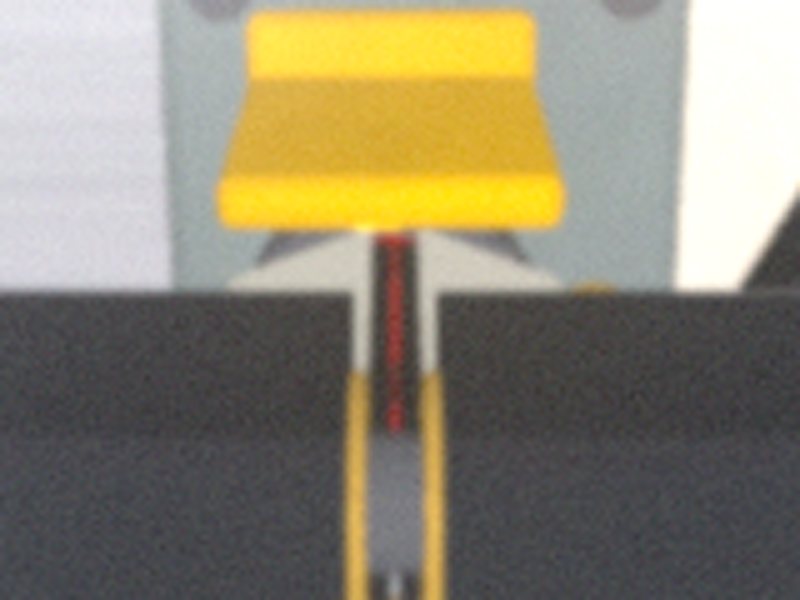

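View pics/t13.png

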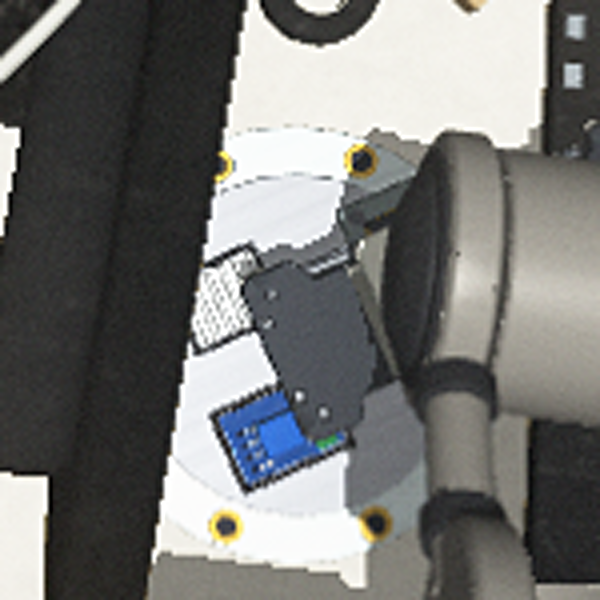

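>>> {"op": "step_arm", "data": {"deltas": [[[0, 0, 0.1, 0, 0, 0], [0, 0, 0.2, 0, 0, 0], [0, 0, 0.2, 0, 0, 0]]]}}

```text
time_s: 7.25
eef_pos: [0.4452, 0.0269, 0.0761]
tcp_rot: [0.977, 0.214, 0.0, 0.0]
contact_force: [-1.6, 0.3, 6.4]
grip_width: 0.007
```

```bash
python3 - <<'E'
from h import *
st();s=status.read_state();print(s["moment"])
E
```

```text
7.25 [0.4452 0.0269 0.0761] [ -6.4  22.  110.3  -0.   47.6  58.9] [-1.64  0.29  6.41] 0.007
[ 0.00218298  0.22280182 -0.04421608]
```

>>> {"op": "step_arm", "data": {"deltas": [[[0, 0, 0.1, 0, 0, 0], [0, 0, 0.2, 0, 0, 0], [0, 0, 0.3, 0, 0, 0], [0, 0, 0.4, 0, 0, 0], [0, 0, 0.4, 0, 0, 0], [0, 0, 0.4, 0, 0, 0]]]}}

```text
time_s: 7.75
eef_pos: [0.4452, 0.0269, 0.0723]
tcp_rot: [0.977, 0.214, 0.0, 0.0]
contact_force: [-1.5, 0.0, 8.7]
grip_width: 0.006
```

```bash
python3 - <<'E'
from h import *
st();s=status.read_state();print(s["moment"])
w=vision.snapshot("wrist"); w["color"]=cv2.convertScaleAbs(w["color"],alpha=2,beta=10);crop(w,200,200,360,320,5,"pics/w14.png")
E
```

```text
7.75 [0.4452 0.0269 0.0723] [ -6.4  22.4 110.5  -0.   47.   58.9] [-1.49  0.04  8.68] 0.006
[-0.0153498   0.27073661 -0.03176545]
```

View pics/w14.png

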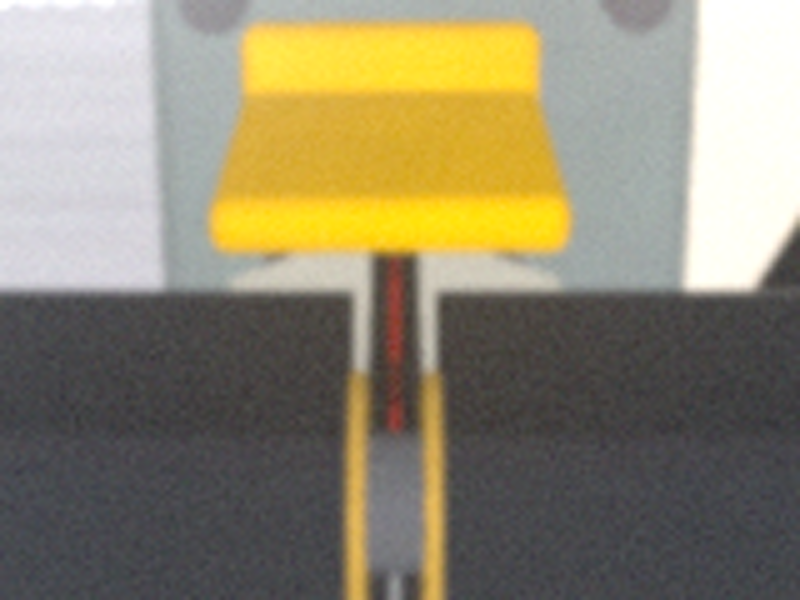

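```bash
cat >> h.py <<'E'
def path(rows):  # rows (theta, tan, ztcp)
    s=status.read_state()
    print([[float(x) for x in np.round(delta(pol(-65.2+th,tn,z-.025),-65.2+th,s),2)*[1,1,1,0,0,1]] for th,tn,z in rows])
E
python3 - <<'E'
from h import *
path([(0,.009,.0712),(0,.009,.0706),(0,.012,.0706),(0,.015,.0706),(0,.018,.0706),(2,.019,.0706),(4,.019,.0706),(6,.019,.0706),(8,.019,.0706),(10,.019,.0706),(12,.019,.0706),(12,.019,.0706)])
E
```

```text
[[-0.03, -0.1, 0.11, 0.0, -0.0, -0.09], [-0.03, -0.1, 0.17, 0.0, -0.0, -0.09], [0.27, -0.11, 0.17, 0.0, -0.0, -0.09], [0.57, -0.11, 0.17, 0.0, -0.0, -0.09], [0.87, -0.11, 0.17, 0.0, -0.0, -0.09], [1.21, -0.18, 0.17, 0.0, -0.0, -2.09], [1.45, -0.26, 0.17, 0.0, -0.0, -4.09], [1.69, -0.34, 0.17, 0.0, -0.0, -6.09], [1.92, -0.44, 0.17, 0.0, -0.0, -8.09], [2.15, -0.54, 0.17, 0.0, -0.0, -10.09], [2.38, -0.66, 0.17, 0.0, -0.0, -12.09], [2.38, -0.66, 0.17, 0.0, -0.0, -12.09]]
```

>>> {"op": "step_arm", "data": {"deltas": [[[0, -0.1, 0.1, 0, 0, 0], [0, -0.1, 0.2, 0, 0, 0], [0, -0.1, 0.2, 0, 0, 0], [0.3, -0.1, 0.2, 0, 0, 0], [0.6, -0.1, 0.2, 0, 0, 0], [0.9, -0.1, 0.2, 0, 0, 0], [1.2, -0.2, 0.2, 0, 0, -2], [1.4, -0.25, 0.2, 0, 0, -4], [1.4, -0.25, 0.2, 0, 0, -4]]]}}

```text
time_s: 8.55
eef_pos: [0.4569, 0.0355, 0.0703]
tcp_rot: [0.969, 0.249, 0.0, -0.0]
contact_force: [-1.9, 3.2, 8.2]
grip_width: 0.004
```

```bash
python3 - <<'E'
from h import *
st();s=status.read_state();print(s["moment"])
w=vision.snapshot("wrist"); w["color"]=cv2.convertScaleAbs(w["color"],alpha=1.6,beta=10);crop(w,120,100,380,295,3,"pics/w15.png")
t=vision.snapshot("top");crop(t,260,220,410,370,4,"pics/t15.png")
E
```

```text
8.55 [0.4569 0.0355 0.0703] [ -5.2  23.6 108.8   0.   47.6  56. ] [-1.85  3.16  8.17] 0.004
[0.40143483 0.31211702 0.0420162 ]
```

View pics/w15.png

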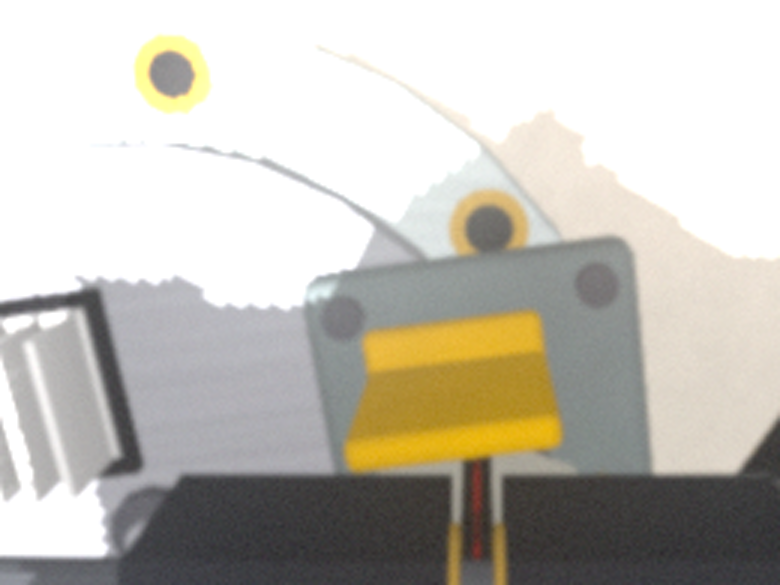

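View pics/t15.png

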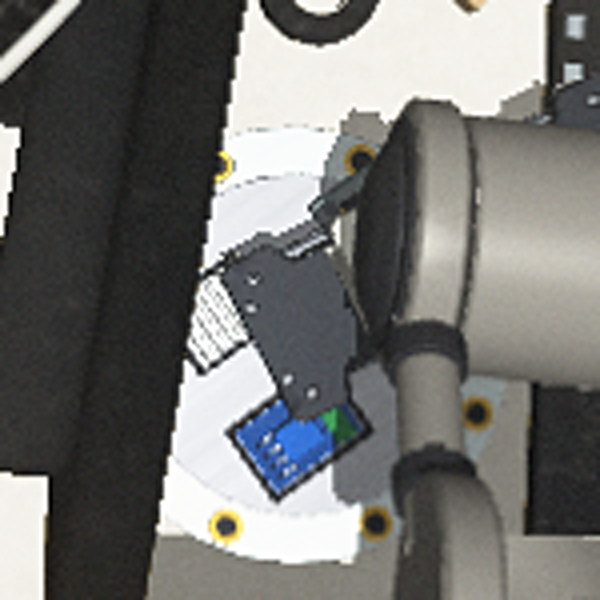

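```bash
python3 - <<'E'
from h import *
path([(11.5,.009,.0785),(11.5,.009,.083),(11.5,.013,.083),(11.5,.017,.083)]+[(x,.0185,.083) for x in (14,17,20,23,26,29,32,32)])
E
```

```text
[[-0.06, -0.14, -0.81, 0.0, -0.0, -7.59], [-0.06, -0.14, -1.26, 0.0, -0.0, -7.59], [0.33, -0.2, -1.26, 0.0, -0.0, -7.59], [0.73, -0.25, -1.26, 0.0, -0.0, -7.59], [1.17, -0.39, -1.26, 0.0, -0.0, -10.09], [1.51, -0.56, -1.26, 0.0, -0.0, -13.09], [1.84, -0.75, -1.26, 0.0, -0.0, -16.09], [2.16, -0.95, -1.26, 0.0, -0.0, -19.09], [2.47, -1.17, -1.26, 0.0, -0.0, -22.09], [2.76, -1.41, -1.26, 0.0, -0.0, -25.09], [3.05, -1.66, -1.26, 0.0, -0.0, -28.09], [3.05, -1.66, -1.26, 0.0, -0.0, -28.09]]
```

```bash
python3 - <<'E'
from h import *
t=vision.snapshot("top")
for p in [(293,388),(308,300),(318,240),(360,20),(335,130)]: print(p,onz(t,*p,.56))
crop(t,240,0,400,400,1.5,"pics/t16.png")
E
```

```text
(293, 388) [0.35465234 0.18450289 0.56      ]
(308, 300) [0.44079513 0.17071434 0.56      ]
(318, 240) [0.50176594 0.16127964 0.56      ]
(360, 20) [0.73719137 0.11986822 0.56      ]
(335, 130) [0.61747731 0.14496481 0.56      ]
```

View pics/t16.png

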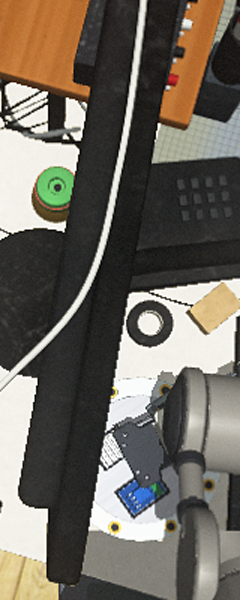

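>>> {"op": "step_arm", "data": {"deltas": [[[0, 0, -2, 0, 0, 0], [0, 0, -5, 0, 0, 0], [0, 0, -9, 0, 0, 0], [0, 0, -12, 0, 0, 0], [0, 0, -12, 0, 0, 0], [0, 4, -12, 0, 0, -5], [0, 8, -12, 0, 0, -12], [0, 11, -12, 0, 0, -19], [0, 11, -12, 0, 0, -26], [0, 11, -12, 0, 0, -33], [0, 11, -12, 0, 0, -40], [0, 11, -12, 0, 0, -40]]]}}

```text
time_s: 9.7
eef_pos: [0.5093, -0.0617, 0.1889]
tcp_rot: [0.824, 0.566, -0.0, -0.0]
contact_force: [0.4, -0.2, 0.1]
grip_width: 0.003
```

```bash
python3 - <<'E'
from h import *
st()
w=vision.snapshot("wrist"); cv2.imwrite("pics/w17.png",w["color"][:,:,::-1])
t=vision.snapshot("top");cv2.imwrite("pics/t17.png",t["color"][:,:,::-1])
E
```

```text
9.7 [ 0.5093 -0.0617  0.1889] [-15.5  19.9  91.9  -0.   68.3   5.6] [ 0.42 -0.24  0.15] 0.003
```

View pics/t17.png

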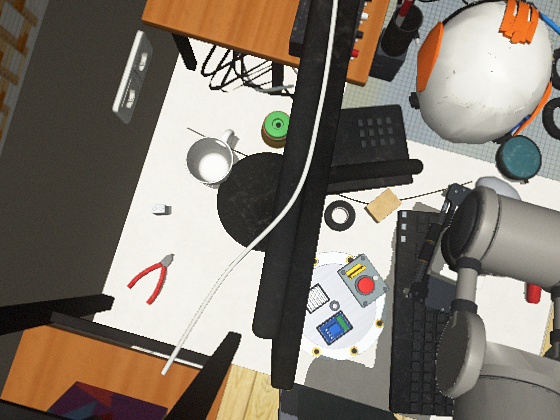

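View pics/w17.png

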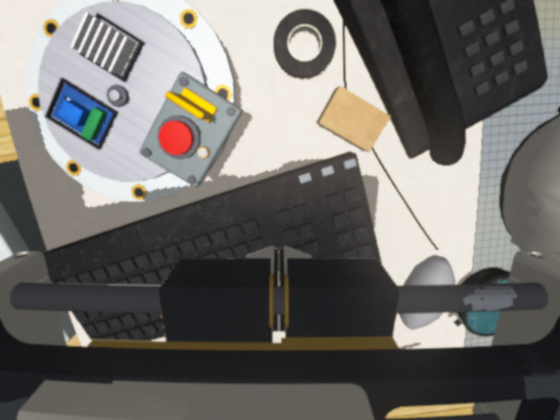

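>>> {"op": "step_arm", "data": {"deltas": [[[0, 0, 0, 0, 0, -7], [0, 0, 0, 0, 0, -14], [0, 0, 0, 0, 0, -21], [0, 0, 0, 0, 0, -28], [0, 0, 0, 0, 0, -35], [0, 0, 0, 0, 0, -42], [0, 0, 0, 0, 0, -49], [0, 0, 0, 0, 0, -56], [0, 0, 0, 0, 0, -63], [0, 0, 0, 0, 0, -70], [0, 0, 0, 0, 0, -76], [0, 0, 0, 0, 0, -76]]]}}

```text
time_s: 10.8
eef_pos: [0.5095, -0.0612, 0.1897]
tcp_rot: [0.303, 0.953, -0.0, 0.0]
contact_force: [-1.2, 0.9, -0.6]
grip_width: 0.004
```

>>> {"op": "step_arm", "data": {"deltas": [[[0, 0, 0, 0, 0, -7], [0, 0, 0, 0, 0, -14], [0, 0, 0, 0, 0, -21], [0, 0, 0, 0, 0, -28], [0, 0, 0, 0, 0, -35], [0, 0, 0, 0, 0, -42], [0, 0, 0, 0, 0, -49], [0, 0, 0, 0, 0, -56], [0, 0, 0, 0, 0, -63], [0, 0, 0, 0, 0, -70], [0, 0, 0, 0, 0, -76], [0, 0, 0, 0, 0, -76]]]}}

```text
time_s: 11.8
eef_pos: [0.5095, -0.0613, 0.1897]
tcp_rot: [-0.347, 0.938, -0.0, -0.0]
contact_force: [-0.3, 0.4, 0.3]
grip_width: 0.005
```

```bash
python3 - <<'E'
from h import *
st()
t=vision.snapshot("top");crop(t,260,220,410,370,4,"pics/t18.png")
w=vision.snapshot("wrist"); cv2.imwrite("pics/w18.png",w["color"][:,:,::-1])
E
```

```text
11.8 [ 0.5095 -0.0613  0.1897] [ -15.4   19.8   91.8   -0.    68.3 -146. ] [-0.34  0.44  0.29] 0.005
```

View pics/t18.png

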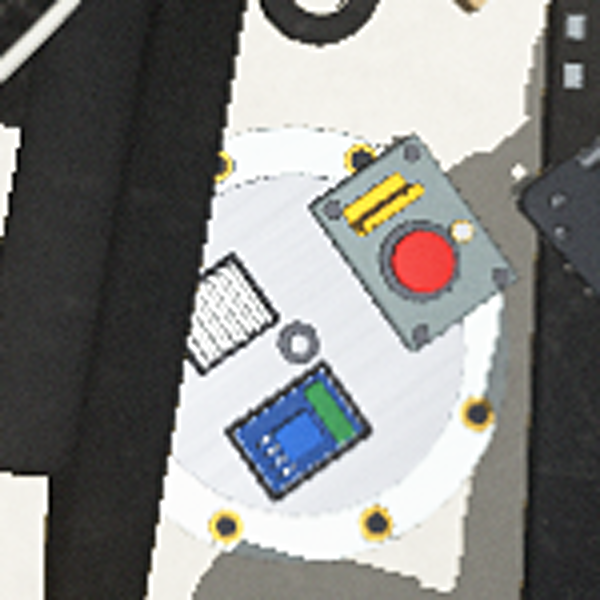

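View pics/w18.png

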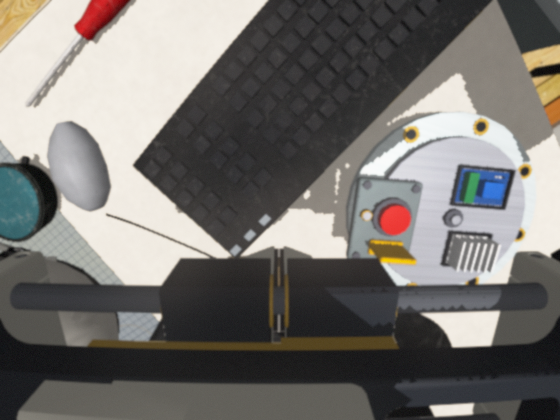

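```bash
cat >> h.py <<'E'
def pathf(rows):  # flipped; rows (theta, tan, ztcp, az)
    s=status.read_state()
    print([[float(x) for x in np.round(delta(pol(-65.2+th,tn,z-.025),az,s),2)*[1,1,1,0,0,1]] for th,tn,z,az in rows])
E
python3 - <<'E'
from h import *
t=vision.snapshot("top"); p=onz(t,366,285.5,.083)[:2]-C; print(p,np.hypot(*p),np.degrees(np.arctan2(p[1],p[0]))+65.2)
pathf([(11.5,.006,.15,130),(11.5,.006,.12,130),(11.5,.006,.084,130)])
E
```

```text
[ 0.04017154 -0.05767663] 0.0702876003971441 10.0570545852081
[[-1.93, 10.96, 3.97, -0.0, -0.0, 0.38], [-1.93, 10.96, 6.97, -0.0, -0.0, 0.38], [-1.93, 10.96, 10.57, -0.0, -0.0, 0.38]]
```

>>> {"op": "step_arm", "data": {"deltas": [[[-0.7, 4, 1, 0, 0, 0], [-1.3, 7.5, 2, 0, 0, 0], [-1.7, 10, 3, 0, 0, 0], [-1.9, 11, 4, 0, 0, 0], [-1.9, 11, 4, 0, 0, 0], [-1.9, 11, 6, 0, 0, 0], [-1.9, 11, 8, 0, 0, 0], [-1.9, 11, 9, 0, 0, 0], [-1.9, 11, 9, 0, 0, 0]]]}}

```text
time_s: 12.7
eef_pos: [0.4517, 0.0337, 0.0984]
tcp_rot: [-0.346, 0.938, 0.001, -0.001]
contact_force: [-0.5, 0.5, -0.5]
grip_width: 0.005
```

```bash
python3 - <<'E'
from h import *
st(); pathf([(10.5,.006,.084,130)])
w=vision.snapshot("wrist"); w["color"]=cv2.convertScaleAbs(w["color"],alpha=1.6,beta=10);crop(w,160,110,420,305,3,"pics/w19.png")
E
```

```text
12.7 [0.4517 0.0337 0.0984] [  -5.4   20.7  107.7   -0.    51.8 -135.9] [-0.51  0.49 -0.5 ] 0.005
[[-0.06, -0.03, 1.44, 0.0, -0.0, 0.52]]
```

View pics/w19.png

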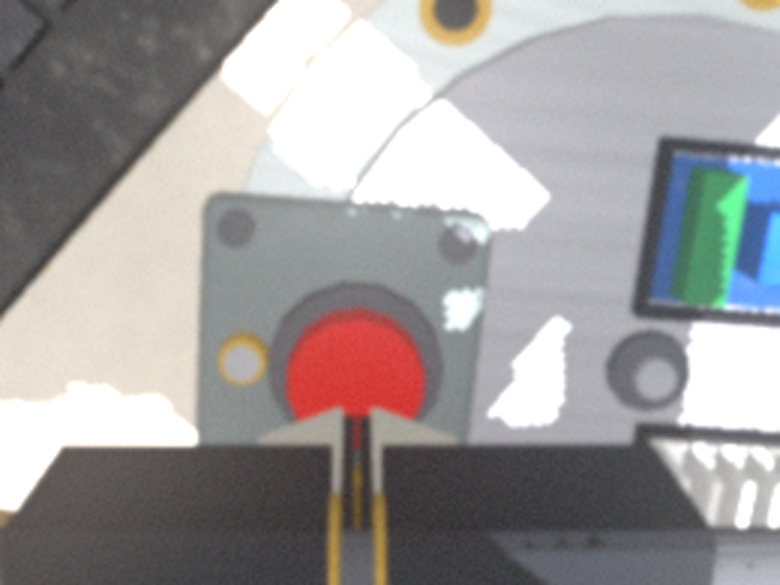

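```bash
python3 - <<'E'
from h import *
pathf([(10.5,.006,.084,130),(10.5,.010,.084,130),(10.5,.015,.084,130),(11,.0185,.084,130),(14,.0185,.084,132),(17,.0185,.084,135),(20,.0185,.084,138),(23,.0185,.084,141),(26,.0185,.084,144),(29,.0185,.084,147),(32,.0185,.084,150),(32,.0185,.084,150)])
E
```

```text
[[-0.0, 0.02, 1.55, 0.0, -0.0, 0.55], [-0.4, -0.02, 1.55, 0.0, -0.0, 0.55], [-0.9, -0.07, 1.55, 0.0, -0.0, 0.55], [-1.31, -0.09, 1.55, 0.0, -0.0, 0.55], [-1.68, -0.01, 1.55, 0.0, -0.0, -1.45], [-2.05, 0.08, 1.55, 0.0, -0.0, -4.45], [-2.41, 0.2, 1.55, 0.0, -0.0, -7.45], [-2.77, 0.33, 1.55, 0.0, -0.0, -10.45], [-3.11, 0.48, 1.55, 0.0, -0.0, -13.45], [-3.45, 0.65, 1.55, 0.0, -0.0, -16.45], [-3.78, 0.84, 1.55, 0.0, -0.0, -19.45], [-3.78, 0.84, 1.55, 0.0, -0.0, -19.45]]
```

>>> {"op": "step_arm", "data": {"deltas": [[[0, 0, 1, 0, 0, 0], [0, 0, 1.5, 0, 0, 0], [-0.4, 0, 1.5, 0, 0, 0], [-0.9, 0, 1.5, 0, 0, 0], [-1.3, -0.1, 1.5, 0, 0, 0], [-1.7, 0, 1.5, 0, 0, -1.5], [-2.05, 0.1, 1.5, 0, 0, -4.5], [-2.4, 0.2, 1.5, 0, 0, -7.5], [-2.8, 0.35, 1.5, 0, 0, -10.5], [-2.8, 0.35, 1.5, 0, 0, -10.5]]]}}

```text
time_s: 13.58
eef_pos: [0.4714, 0.0556, 0.0853]
tcp_rot: [-0.433, 0.901, -0.0, -0.0]
contact_force: [-0.2, 0.5, 0.2]
grip_width: 0.004
```

```bash
python3 - <<'E'
from h import *
st()
w=vision.snapshot("wrist"); w["color"]=cv2.convertScaleAbs(w["color"],alpha=1.6,beta=10);crop(w,160,110,420,305,3,"pics/w20.png")
t=vision.snapshot("top");crop(t,260,220,410,370,4,"pics/t20.png")
E
```

```text
13.5833 [0.4714 0.0556 0.0853] [  -2.5   23.7  105.4   -0.    50.9 -143.9] [-0.21  0.5   0.18] 0.004
```

View pics/w20.png

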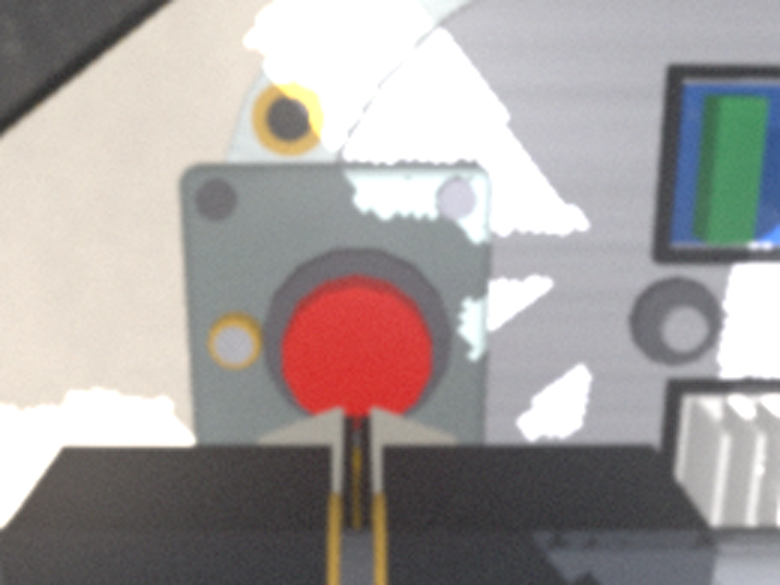

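View pics/t20.png

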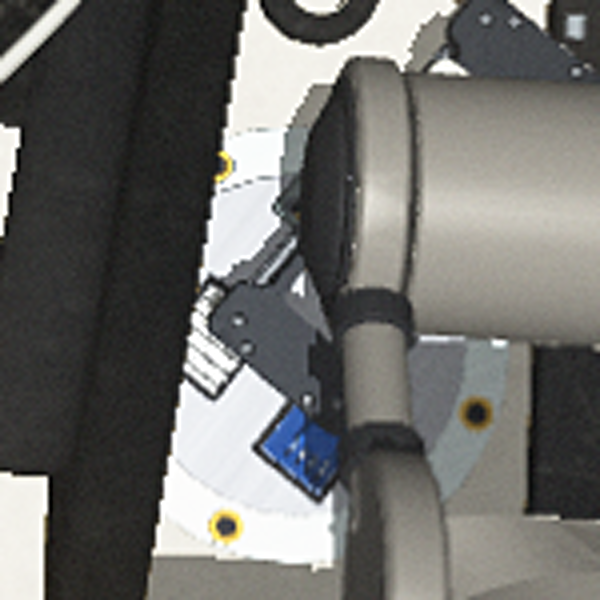

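```bash
python3 - <<'E'
from h import *
t=vision.snapshot("top")
for z in (.25,.3,.35): print(onz(t,335,265,z))
for z in (.15,.2): print(onz(t,313,290,z))
pathf([(27,.0185,.084,144),(30,.0185,.084,147),(33,.0185,.084,151),(36,.0185,.084,155),(38,.0185,.084,157),(40,.0185,.084,160),(42,.0185,.084,160),(44,.0185,.084,160),(46,.0185,.084,160)])
E
```

```text
[0.48173753 0.10797922 0.25      ]
[0.4809148  0.11373497 0.3       ]
[0.48009206 0.11949071 0.35      ]
[0.43844731 0.13509204 0.15      ]
[0.43996753 0.13883391 0.2       ]
[[-0.35, 0.09, 0.13, -0.0, 0.0, -2.84], [-0.71, 0.2, 0.13, -0.0, 0.0, -5.84], [-1.07, 0.33, 0.13, -0.0, 0.0, -9.84], [-1.41, 0.48, 0.13, -0.0, 0.0, -13.84], [-1.64, 0.59, 0.13, -0.0, 0.0, -15.84], [-1.87, 0.71, 0.13, -0.0, 0.0, -18.84], [-2.09, 0.83, 0.13, -0.0, 0.0, -18.84], [-2.3, 0.96, 0.13, -0.0, 0.0, -18.84], [-2.51, 1.1, 0.13, -0.0, 0.0, -18.84]]
```

>>> {"op": "step_arm", "data": {"deltas": [[[-0.35, 0.1, 0.1, 0, 0, -3], [-0.7, 0.2, 0.1, 0, 0, -6], [-1.1, 0.35, 0.1, 0, 0, -10], [-1.4, 0.5, 0.1, 0, 0, -14], [-1.65, 0.6, 0.1, 0, 0, -16], [-1.85, 0.7, 0.1, 0, 0, -19], [-1.85, 0.7, 0.1, 0, 0, -19]]]}}

```text
time_s: 14.32
eef_pos: [0.4779, 0.0741, 0.0841]
tcp_rot: [-0.575, 0.818, -0.0, 0.0]
contact_force: [0.5, 0.1, -0.2]
grip_width: 0.006
```

```bash
python3 - <<'E'
from h import *
st()
w=vision.snapshot("wrist"); w["color"]=cv2.convertScaleAbs(w["color"],alpha=1.6,beta=10);crop(w,160,110,420,305,3,"pics/w21.png")
t=vision.snapshot("top");crop(t,260,220,410,370,4,"pics/t21.png")
pathf([(40,.0185,.084,160),(42,.0185,.084,160),(44,.0185,.084,160),(46,.0185,.084,160)])
E
```

```text
14.3167 [0.4779 0.0741 0.0841] [  -0.3   24.5  104.2   -0.    51.3 -160.5] [ 0.54  0.12 -0.19] 0.006
[[-0.05, -0.05, -0.0, -0.0, 0.0, 0.09], [-0.29, -0.0, -0.0, -0.0, 0.0, 0.09], [-0.54, 0.05, -0.0, -0.0, 0.0, 0.09], [-0.79, 0.12, -0.0, -0.0, 0.0, 0.09]]
```

View pics/w21.png

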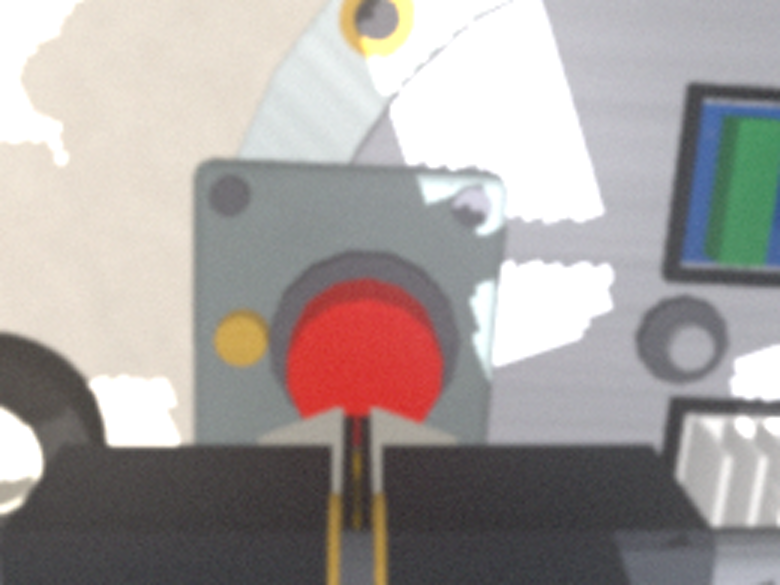

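View pics/t21.png

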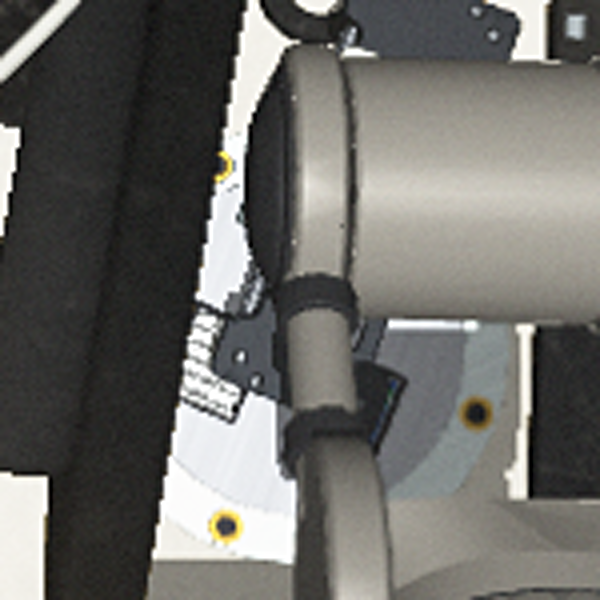

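```bash
python3 - <<'E'
from h import *
w=vision.snapshot("wrist")
f=lambda u,v,z: onz(w,160+u/3,110+v/3,z)[:2]
# lower base of hub bolt / top
b=f(242,338,.072)
for z in (.082,.088):
    p=f(365,365,z); print("plunger",z,p,np.hypot(*(p-C)),np.degrees(np.arctan2(*(p-C)[::-1]))+65.2)
print("bush",b,np.hypot(*(b-C)),np.degrees(np.arctan2(*(b-C)[::-1]))+65.2)
h=f(690,347,.064); print("hub",h,np.degrees(np.arctan2(*(b-h)[::-1]))+65.2)
# arm plate back corners direction
a1=f(230,195,.06);a2=f(472,205,.06); d=a1-a2; print(np.degrees(np.arctan2(d[1],d[0]))+65.2, np.linalg.norm(d))
w["color"]=cv2.convertScaleAbs(w["color"],alpha=1.6,beta=10);crop(w,220,170,320,250,8,"pics/w22.png")
E
```

```text
plunger 0.082 [0.47005017 0.0607215 ] 0.06850118791453563 42.18822569929782
plunger 0.088 [0.46936459 0.0586476 ] 0.06871538084761161 40.37281496772907
bush [0.49257228 0.05030425] 0.09330669364468323 41.706836330319206
hub [0.40566472 0.08676306] 42.44134195679614
42.91415165052008 0.049974581420261704
```

View pics/w22.png

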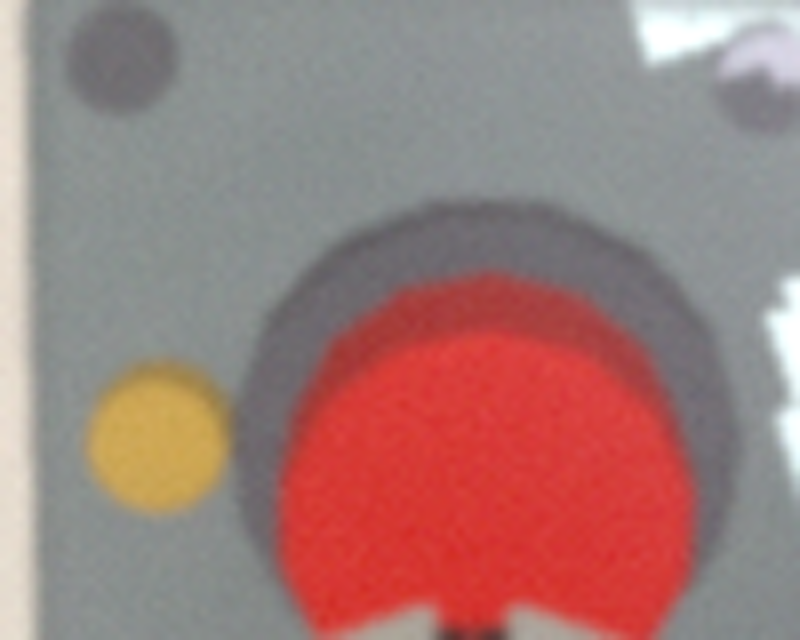

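>>> {"op": "step_arm", "data": {"deltas": [[[-0.1, 0, 0, 0, 0, 0], [-0.2, 0, 0, 0, 0, 0], [-0.2, 0, 0, 0, 0, 0]]]}}

```text
time_s: 14.72
eef_pos: [0.4781, 0.0761, 0.0838]
tcp_rot: [-0.575, 0.818, -0.0, 0.0]
contact_force: [0.2, -0.7, -0.7]
grip_width: 0.005
```

```bash
python3 - <<'E'
from h import *
st()
w=vision.snapshot("wrist"); w["color"]=cv2.convertScaleAbs(w["color"],alpha=1.6,beta=10);crop(w,160,110,420,305,3,"pics/w23.png")
E
```

```text
14.7167 [0.4781 0.0761 0.0838] [  -0.    24.6  104.1    0.    51.3 -160.2] [ 0.24 -0.72 -0.66] 0.005
```

View pics/w23.png

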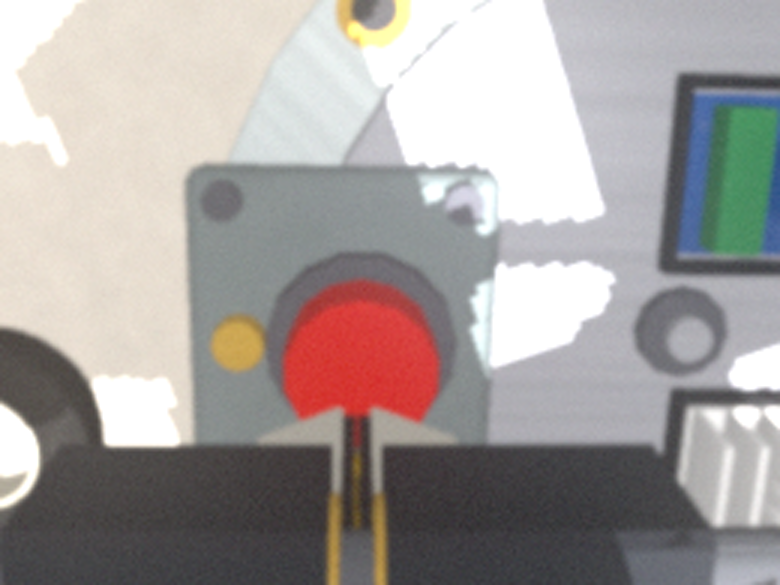

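```bash
python3 - <<'E'
from h import *
w=vision.snapshot("wrist")
f=lambda u,v,z: onz(w,160+u/3,110+v/3,z)[:2]
b=f(238,344,.072); print("bush",np.hypot(*(b-C)),np.degrees(np.arctan2(*(b-C)[::-1]))+65.2)
h=f(687,338,.064); print("hub",h,np.degrees(np.arctan2(*(b-h)[::-1]))+65.2)
a1=f(222,200,.06);a2=f(463,202,.06); d=a1-a2; print(np.degrees(np.arctan2(d[1],d[0]))+65.2, np.linalg.norm(d))
c=lambda p:((proj(w,p)-[160,110])*3).round(0)
for z in (.088,.082):print(z,c(pol(-20.2-1,-.015,z-.025)),"base",c(pol(-21.2,-.015,.073-.025)), "collar",c(pol(-21.2,-.0195,.073-.025)))
crop(w,240,190,300,240,10,"pics/w24.png")
E
```

```text
bush 0.0937587417586187 43.650141147304865
hub [0.40619178 0.08624751] 44.54060743250689
44.91431141355224 0.04970095089459711
0.088 [358. 300.] base [357. 279.] collar [358. 257.]
0.082 [358. 291.] base [357. 279.] collar [358. 257.]
```

View pics/w24.png

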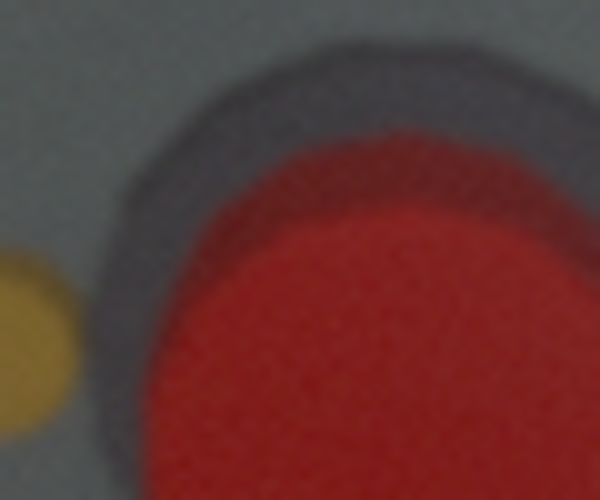

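>>> {"op": "step_arm", "data": {"deltas": [[[-0.05, 0, 0, 0, 0, 0], [-0.1, 0, 0, 0, 0, 0], [-0.15, 0, 0, 0, 0, 0], [-0.15, 0, 0, 0, 0, 0]]]}}

```text
time_s: 15.15
eef_pos: [0.4785, 0.0774, 0.0838]
tcp_rot: [-0.575, 0.818, -0.0, -0.0]
contact_force: [-0.8, -0.4, -0.1]
grip_width: 0.003
```

```bash
python3 - <<'E'
from h import *
st()
w=vision.snapshot("wrist"); w["color"]=cv2.convertScaleAbs(w["color"],alpha=1.6,beta=10);crop(w,160,110,420,305,3,"pics/w25.png")
E
```

```text
15.15 [0.4785 0.0774 0.0838] [ 1.000e-01  2.460e+01  1.040e+02 -0.000e+00  5.140e+01 -1.601e+02] [-0.78 -0.44 -0.09] 0.003
```

View pics/w25.png

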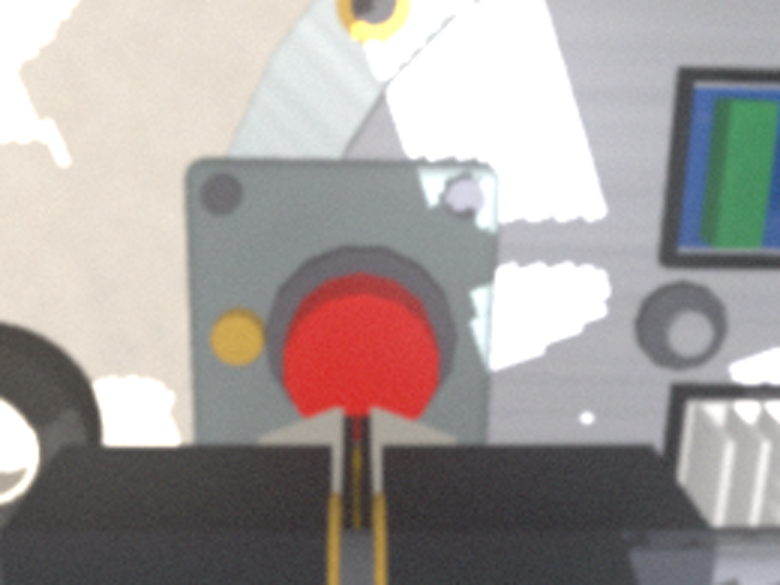

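>>> {"op": "step_arm", "data": {"deltas": [[[-0.1, 0, 0, 0, 0, 0], [-0.15, 0, 0, 0, 0, 0], [-0.2, 0, 0, 0, 0, 0], [-0.2, 0, 0, 0, 0, 0]]]}}

```text
time_s: 15.53
eef_pos: [0.4787, 0.0791, 0.0837]
tcp_rot: [-0.575, 0.818, 0.0, -0.001]
contact_force: [-2.2, -3.5, 2.6]
grip_width: 0.003
```

```bash
python3 - <<'E'
from h import *
st()
w=vision.snapshot("wrist"); w["color"]=cv2.convertScaleAbs(w["color"],alpha=1.6,beta=10);crop(w,160,110,420,305,3,"pics/w26.png")
E
```

```text
15.5333 [0.4787 0.0791 0.0837] [   0.3   24.7  103.8   -0.    51.5 -159.9] [-2.22 -3.45  2.65] 0.003
```

View pics/w26.png

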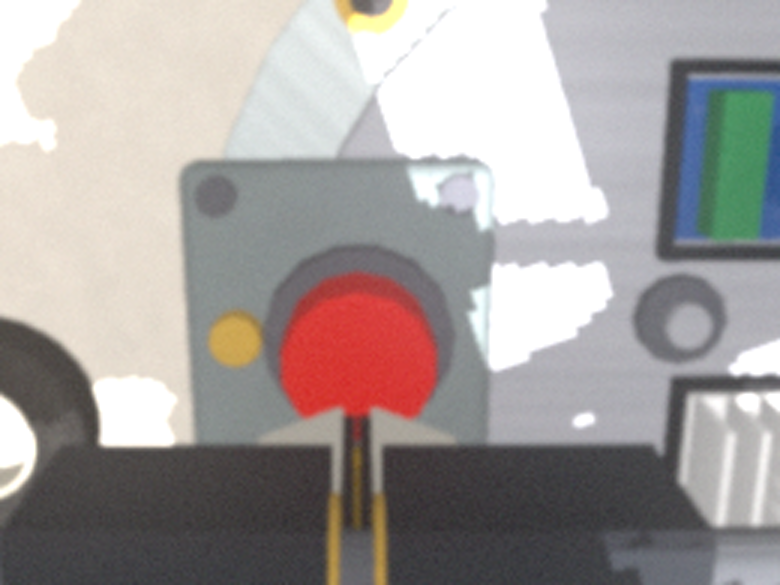

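```bash
python3 - <<'E'
from h import *
w=vision.snapshot("wrist");st()
f=lambda u,v,z: onz(w,160+u/3,110+v/3,z)[:2]
b=f(236,340,.072); print("bush",np.hypot(*(b-C)),np.degrees(np.arctan2(*(b-C)[::-1]))+65.2)
h=f(687,327,.064); print("hub",h,np.degrees(np.arctan2(*(b-h)[::-1]))+65.2)
a1=f(216,195,.06);a2=f(458,193,.06); d=a1-a2; print(np.degrees(np.arctan2(d[1],d[0]))+65.2, np.linalg.norm(d))
crop(w,240,190,300,240,10,"pics/w27.png")
E
```

```text
15.6333 [0.4787 0.0791 0.0837] [   0.3   24.7  103.8   -0.    51.5 -159.9] [-3.16 -2.43  2.21] 0.006
bush 0.09363893951892938 45.008761274658795
hub [0.40622715 0.08687817] 45.52624884795854
45.88435090884781 0.04978939598578072
```

View pics/w27.png

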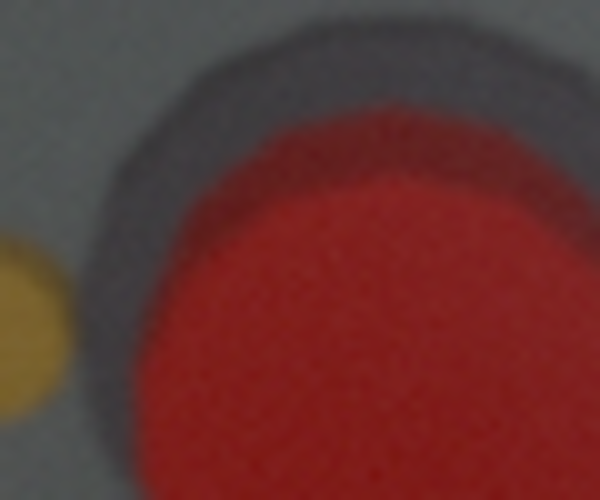

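>>> {"op": "step_arm", "data": {"deltas": [[[0.3, 0, 0, 0, 0, 0], [0.7, 0, 0, 0, 0, 0], [0.7, 0, -2, 0, 0, 0], [0.7, 0, -5, 0, 0, 0], [0.7, 0, -8, 0, 0, 0], [0.7, 0, -8, 0, 0, 0], [2, -4, -8, 0, 0, 0], [3, -8, -8, 0, 0, 0], [3, -11, -8, 0, 0, 0], [3, -12, -8, 0, 0, 0], [3, -12, -8, 0, 0, 0]]]}}

```text
time_s: 16.55
eef_pos: [0.584, 0.0088, 0.1629]
tcp_rot: [-0.574, 0.819, -0.0, 0.001]
contact_force: [-0.9, -0.3, -1.2]
grip_width: 0.008
```

```bash
python3 - <<'E'
from h import *
st()
t=vision.snapshot("top");crop(t,260,220,410,370,4,"pics/t28.png")
s=vision.snapshot("scene"); crop(s,270,220,430,380,4,"pics/s28.png")
w=vision.snapshot("wrist"); cv2.imwrite("pics/w28.png",w["color"][:,:,::-1])
E
```

```text
16.55 [0.584  0.0088 0.1629] [  -6.7   28.4   82.6   -0.    69.  -166.8] [-0.9  -0.32 -1.2 ] 0.008
```

View pics/t28.png

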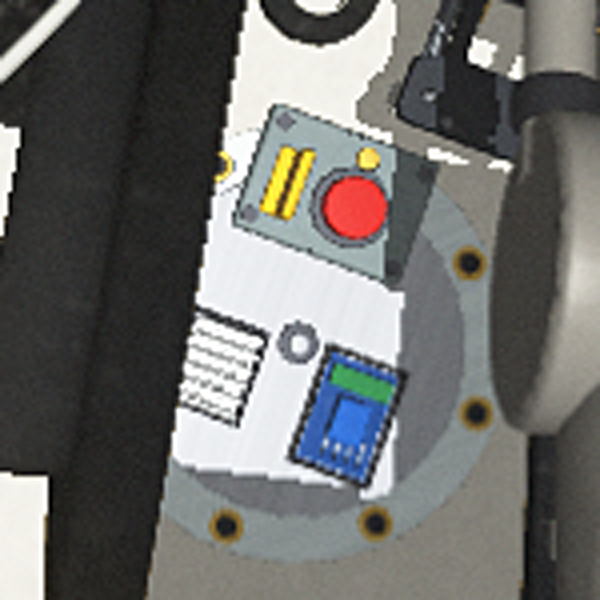

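View pics/s28.png

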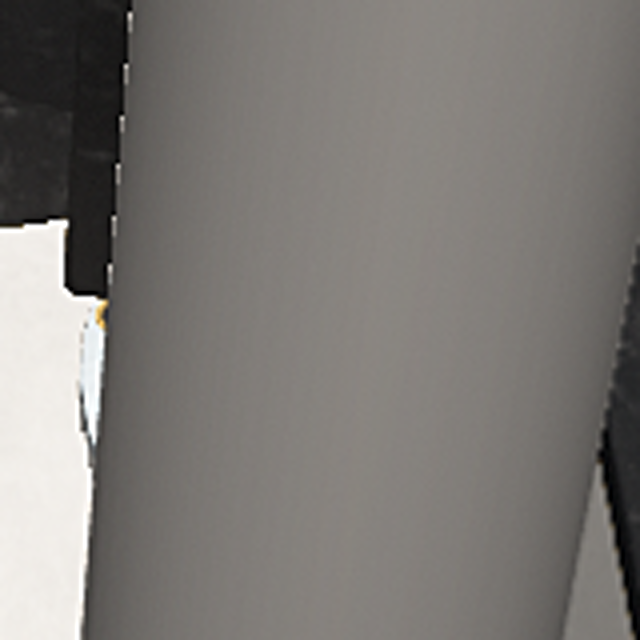

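View pics/w28.png

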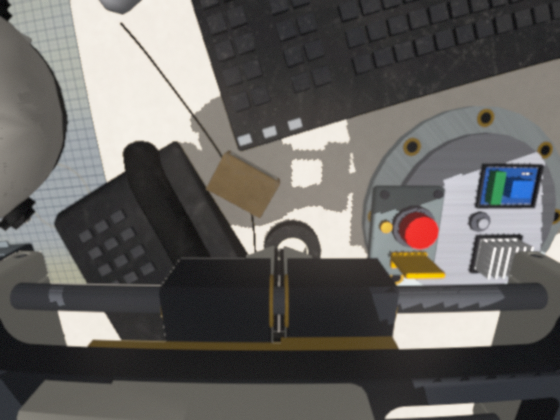

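>>> {"op": "step_arm", "data": {"deltas": [[[4, 0, -3, 0, 0, 0], [8, 0, -6, 0, 0, 0], [12, 0, -7, 0, 0, 0], [16, 0, -7, 0, 0, 0], [20, 0, -7, 0, 0, 0], [24, 0, -7, 0, 0, 0], [28, 0, -7, 0, 0, 0], [32, 0, -7, 0, 0, 0], [36, 0, -7, 0, 0, 0], [36, 0, -7, 0, 0, 0], [36, 0, -7, 0, 0, 0]]]}}

```text
time_s: 17.62
eef_pos: [0.5258, -0.1491, 0.2231]
tcp_rot: [-0.549, 0.835, -0.016, -0.021]
contact_force: [0.3, -0.0, -0.2]
grip_width: 0.006
```

```bash
python3 - <<'E'
from h import *
st()
t=vision.snapshot("top");crop(t,260,220,410,370,4,"pics/t29.png")
s=vision.snapshot("scene"); crop(s,270,220,430,380,4,"pics/s29.png")
E
```

```text
17.6167 [ 0.5258 -0.1491  0.2231] [ -22.1   21.8   83.3   -3.1   74.8 -177.9] [ 0.3  -0.04 -0.24] 0.006
```

View pics/t29.png

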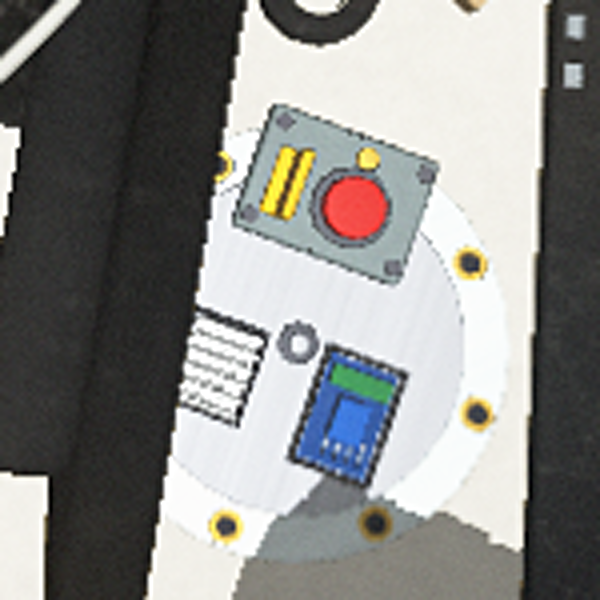

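View pics/s29.png

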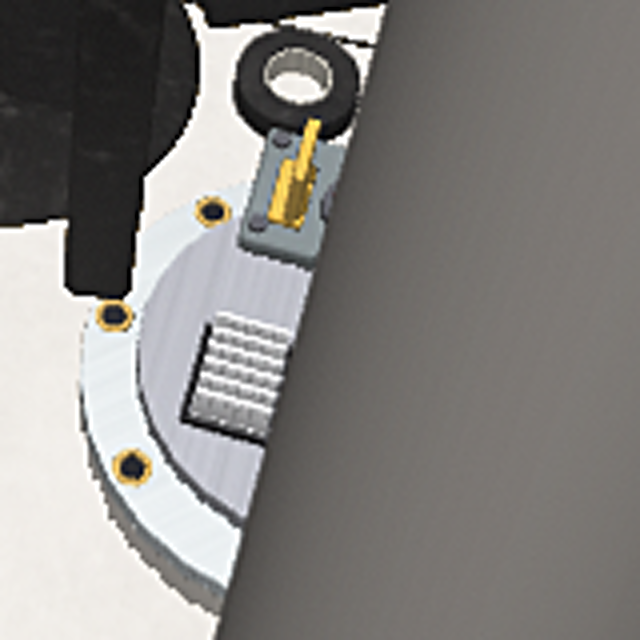

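```bash
python3 - <<'E'
from h import *
print(delta([.42,-.34,.25],90))
E
```

```text
[21.81  2.13 -1.55 -1.91 -2.54 66.59]
```

>>> {"op": "step_arm", "data": {"deltas": [[[1, 0, -1.5, -2, -2.5, 7], [2, 0, -1.5, -2, -2.5, 14], [4, 0, -1.5, -2, -2.5, 21], [8, 1, -1.5, -2, -2.5, 28], [12, 1, -1.5, -2, -2.5, 35], [16, 2, -1.5, -2, -2.5, 42], [20, 2, -1.5, -2, -2.5, 49], [22, 2, -1.5, -2, -2.5, 56], [22, 2, -1.5, -2, -2.5, 63], [22, 2, -1.5, -2, -2.5, 66], [22, 2, -1.5, -2, -2.5, 66]]]}}

```text
time_s: 18.63
eef_pos: [0.42, -0.343, 0.2501]
tcp_rot: [-0.003, 1.0, 0.0, -0.0]
contact_force: [0.2, 0.5, -0.3]
grip_width: 0.005
```

```bash
python3 - <<'E'
from h import *
st()
s=vision.snapshot("scene"); cv2.imwrite("pics/s30f.png",s["color"][:,:,::-1]); crop(s,270,220,430,380,4,"pics/s30.png")
E
```

```text
18.6333 [ 0.42   -0.343   0.2501] [ -47.3   20.2   81.4   -0.    78.5 -137.7] [ 0.21  0.53 -0.26] 0.005
```

View pics/s30.png

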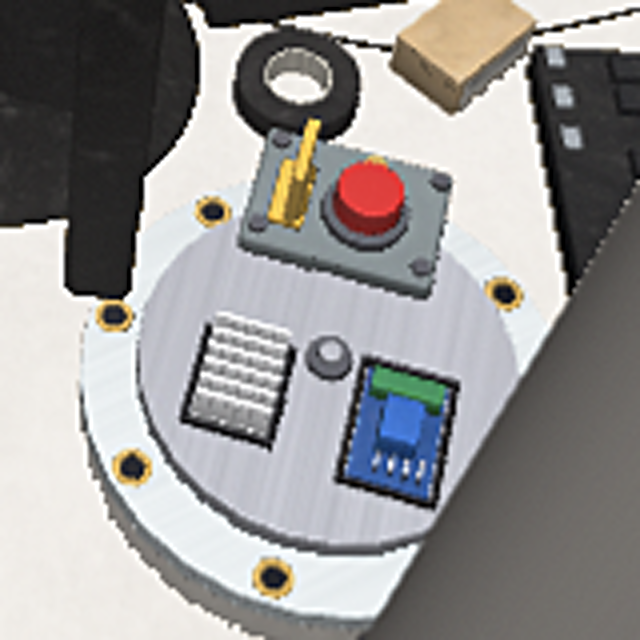

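```bash
python3 - <<'E'
from h import *
t=vision.snapshot("top");s=vision.snapshot("scene")
p,e=tri(ray(t,260+356/4,220+207/4),ray(s,270+371/4,220+187/4)); print(p,e,np.degrees(np.arctan2(p[1]-C[1],p[0]-C[0]))+65.2)
for z in (.082,.088):
  for n,c,o in (("t",t,(260,220)),("s",s,(270,220))): print(z,n,(proj(c,pol(-20.2,0,z-.025))-o)*4)
E
```

```text
[0.47248006 0.06393465 0.08812159] 0.0022932405972903858 45.406910056393194
0.082 t [353.05645672 206.133847  ]
0.082 s [372.82439614 194.53440352]
0.088 t [354.83215168 206.11153385]
0.088 s [374.93650966 186.84231594]
```

Plunger top is triangulated at 88.1 mm (fully out) and the table at about 45.4°. The parts are in their nests and the hand is clear, so I'm handing in.

```bash
python3 - <<'E'
from h import *
print(arm.finish_job()); st()
E
```

```text
the job is handed in; nothing more can be done
None
the job is handed in; nothing more can be done
```

I turned the table one hole counter-clockwise, the plunger sprang out there, and I handed the job in at about 18.7 s with the hand well clear. No verdict was reported.

- **What I did:** I pressed the plunger in with the closed fingertips at about 8–9 N, and friction carried the table to about 11°. I then lifted the hand and turned it half round so it would stay clear of the monitor. From there I pushed the yellow tab until the pin dropped into the next hole.
- **Lock:** In the last pictures the plunger top triangulates to 88.1 mm above the desk, which is fully out. The table angle measures 45.4°, good to about 1°. A last push on the tab met about 4 N.
- **Parts:** The relay board and heatsink were in their nests. The tape roll and box show no movement in the close-up; I checked the other bystanders only by eye in wider views taken before the tab push.
- **What disagreed:** The fingertips touched the plunger only with the TCP at about 79 mm. That puts the tips roughly 10 mm behind the TCP, not the stated 25 mm ahead, so I found the contact by force and pictures.
- **Side event:** On the way out the last joint came to the end of its range at about −178°, which tilted the tool by about 3° in free space. I turned the joint back before the final check.

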